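Tip the hub flange out of its pocket and lay it on the riveting block

ROBOT

A 6-joint arm with a two-finger parallel gripper is mounted at the origin on the work surface. World frame = base frame: x ahead of the robot, y to its left, z up, the work surface at z = 0. Lengths are in m, angles in rad, forces in N, time in s.
With the tool pointing down it reaches from about 0.35 to 0.8 m from the base axis. Payload 7.3 kg.
Tool frame: the origin (TCP) lies between the finger pads; the fingertips stand arm.tip_extent ahead of it and the grasp point (between the pads) lies 3 mm ahead of it (arm.tip_extent is the distance from the TCP to the fingertips, in m); x points along the fingers, y is the direction in which the jaws open and shut, and the axes are right-handed (so a half turn about x gives the same grasp; the last joint's range is limited). The gripper opens to 85 mm and grips with 20 to 120 N. Pads are 22 mm wide; open, the fingers measure 114 mm over their backs; the gripper's body (76 mm by 85 mm) begins 54 mm behind the grasp point. The pads swing forward as they close: fully open they stand 13 mm farther back than shut.
Start: joints at [1.139, 0.342, 1.524, -0, 1.275, -0.146], TCP at [0.148, 0.504, 0.253] pointing down, gripper open.
Joint ranges: [-2.53, 2.53], [-0.77, 2.02], [0.04, 2.7], [-1, 4.14], [0.28, 2.66], [-3.11, 3.11]. Speed limits (rad/s): [2.57, 2.57, 3.14, 3.14, 3.14, 3.14].

INTERFACE

Orientations are given as a rotation vector (axis times angle).
In Python, from rig import arm gives the robot as it stands.
- The arm moves only by the tool arm_command, never from a script. Its argument "deltas" is a list of rows, each an object of numbers: "dx", "dy", "dz": the shift along the tool's x, y, z in units of 50 mm (1.0 is 50 mm); "wx", "wy", "wz": the turn, a rotation vector about the tool's x, y, z in units of 5 degrees (1.0 is 5 degrees). A call has 1 to 8 rows; each row shifts and turns the pose as measured when the row begins, along the tool's axes as they then stand; what a row does not reach is not made up. A row lasts 1/8 s, in which the tool goes at most 62.5 mm and 10.7 degrees, less where a joint would pass 70% of its speed; a pose out of reach is approached as far as the arm can. A call is refused whole if a number of a shift passes 1 or a number of a turn 1, either way. A call with a gripper value outside its range is refused whole. "grip" is the opening, from 0 (shut) to 1 (fully open), set as the call begins (left out, the last holds). The fingers move at their own pace and stop on an object; "newtons" is the grip in N (left out, the last holds). Time passes only in rows, so rows that do not move let the fingers close. It gives the time, the measured TCP pose, the force and the opening at its end, in the units of the state.
- arm.read_state(): the state, without advancing time (a new reading comes with each control period).
- arm.camera(name): name is "scene" or "top" or "wrist"; returns the picture (480x640x3 uint8, blue, green, red); there is no depth.
- arm.calibration(name): a dict with "intrinsics" (3x3 intrinsics, pixels), "rvec" (rotation vector, rad) and "tvec" (3), from world to camera coordinates, as OpenCV has them; the wrist camera has in their place "hand_eye" (4x4, takes a point from camera to tool coordinates, whose origin is the TCP and whose axes are the tool frame's). Camera axes: x right, y down, z forward; pixel columns grow to the right and rows downward; lengths in m; the calibration is good to about 2 mm. A picture is of the moment at which its call begins: read the wrist's pose just before it. calibration takes no time and is no camera call.
- arm.sign_off(): hands the job in, once; it reports no verdict.
The state is a dict: "time": time; "q": joint angles; "qvel": joint speeds; "tau": joint torques, N m; "tool_pos": TCP position; "tool_rot": TCP orientation; "wrist_force": force on the tool from outside, world axes, zero at the start; "ft_torque": the same for the moment, N m; "opening": opening from 0.0 (shut) to 1.0 (fully open).
Only numpy, scipy, OpenCV 4.12 (cv2) and the standard library are available. Lean on these libraries where they do the work, as an engineer would, in place of code of your own. Each camera call takes 0.05 s, during which the arm holds its last target.

TASK

Get the bronze hub flange out of its flush pocket in the parts ledge: press on one end of it, then if need be on the other, to feel which end is hollow underneath and gives, push that end down until the flange stays leaning in the pocket with its other end standing up, and let go of it. Then grip the raised end, lift the flange clear and lay it, bush side up, flat, lengthwise and centred on the steel riveting block without dropping it. Leave the gate shut and everything else where it is.

Things in the scene. Friction and masses are not known exactly. Their poses are not given: they have to be found in the camera images.
- flange: bronze hub flange, a flat oblong plate 54 mm wide (its x), 120 mm long (its y), 13 mm thick (z), uniform, about 0.5 kg; a brass and iron bush and two dark blind bolt holes (45 mm from the middle) lie flush in its top face. Origin: centre of its underside; z points out of the top face. At the start it lies flush in the ledge's pocket, long side along the ledge's y.
- ledge: larch parts ledge, fixed, 220 x 220 mm; origin: centre of its underside, on the bench. Rear deck (its x from -20 to +110 mm) 63 mm high with the flange pocket in it; front shelf (x from -110 to -20 mm) 22 mm high, carrying the pin and the cup, with 52 mm high end cheeks and the brass gate along its front edge, the gate's top 58 mm above the bench.
- pocket (a point): centre of the flange pocket's mouth, level with the deck's top, 63 mm above the bench. The pocket is 57 mm wide (ledge x) and 126 mm long (ledge y): the gap beside the flange is only 1.5 mm at its long sides and 3 mm at its ends, so no finger goes in.
- seat (a point): centre of the pocket, 13 mm below its mouth. A hidden larch riser carries the flange at this height from one end of the pocket to 3.5 mm past the middle; the rest is hollow. The riser is put in either way round, so the hollow end may be ledge +y or -y; it cannot be seen, only felt: the riser end does not give, the hollow end takes less than 1 N to start tipping about the riser's edge.
- pocket_floor (a point): centre of the pocket's floor, 51 mm below the mouth. With its hollow end pushed some 30 mm down (tilt about 30 degrees) the flange drops on by itself and stays leaning there, tilted 35 to 42 degrees, the top edge of its raised end 30 to 40 mm above the deck, its long sides free to be gripped there. Let go earlier, it falls back flat.
- gate (a joint): hinged brass gate along the front of the ledge's shelf, 0 = shut (upright), grows to 1.5 rad as it folds down towards the robot; to be left shut
- block: riveting block, fixed: steel bar 36 mm wide (its x) x 110 mm long (its y), top 60 mm above the bench, standing 38 mm above a larch plinth 100 x 160 mm; origin: centre of the plinth's underside. The flange (wider and longer than the bar) overhangs it all round, so fingers can straddle the bar.
- block_top (a point): centre of the steel bar's top face, where the centre of the flange's underside belongs; its y is the bar's length
- pin: bystander: iron swivel pin 118 mm long, on the ledge's front shelf
- cup: bystander: blue glazed bearing cup, 60 mm across, 46 mm high, on the ledge's front shelf
- hammer: bystander: hammer lying on the bench at the left
- wrench: bystander: open wrench lying on the bench at the right
- brush: bystander: bench brush lying at the right
- rivet_jar: bystander: amber glass jar of rivets, 68 mm across, 85 mm high, on the bench at the left
- jig_front (a point): middle of the front (robot side) edge of a fixed jig at the back of the bench, 20 mm up: its base is 270 mm wide and reaches 240 mm back from here; on it a copper wheel body, 117 mm across, is pinned in wooden vees by a toggle clamp, 190 mm high in all; not part of the job
There are look-alikes about, which are no part of the job. There is more than one size of the flange; the one meant has the size given above. Leave any blue look-alike of the block alone.

How it is judged:
By the outcome, as a careful person would: the job done as asked, in the order asked, and still so for the second after the job is handed in, with the robot touching nothing.
It also fails if it takes over 56 s, if anything falls off the work surface, if the arm or the gripper's body presses on something with over 40 N, if the wrist force passes 120 N, or if a joint passes its speed limit or range.

## Working session

There is one attempt and no reset: what is moved stays moved. The work goes in short steps, Python scripts to look and compute and a tool call to move; the robot and the scene stay as the last step left them, time stands still between calls to the robot, and variables do not carry over. Pictures are saved under pics/ and viewed, and the job is handed in when it is done.

Besides the shell and the picture viewer there is one more tool, called after ">>>" as a command line: name --argument value ..., lists and objects as JSON in quotes. arm_command: Moves the arm, as the interface text tells. Its arguments: {"type":"object","properties":{"deltas":{"type":"array"},"grip":{"type":"number"},"newtons":{"type":"number"}},"required":["deltas"]}

```bash
ls; mkdir -p pics
python3 - <<'E'
from rig import arm
import cv2,numpy as np
print(arm.read_state(), arm.tip_extent)
for n in("scene","top","wrist"):
    cv2.imwrite(f"pics/{n}0.png",arm.camera(n)); print(n,arm.calibration(n))
E
```

```text
pics
{'time': 0.0, 'q': array([ 1.13903016e+00,  3.42718794e-01,  1.52501235e+00,  3.62854497e-06,
        1.27542170e+00, -1.45994600e-01]), 'qvel': array([-0.00011705,  0.00130802,  0.00136525,  0.00029432,  0.00164876,
       -0.00155085]), 'tau': array([ 1.27502215e-03, -4.33678079e+01, -2.46013319e+01,  1.98243939e-06,
        7.89370533e-03, -1.73246224e-05]), 'tool_pos': array([0.14781417, 0.50337468, 0.25262961]), 'tool_rot': array([ 0.22314386,  1.55958063, -0.2254982 ]), 'wrist_force': array([-0.07390726, -0.33873287, -0.54243541]), 'ft_torque': array([-0.02698771,  0.03848917,  0.05336202]), 'opening': 1.0030602559282424} 0.022
scene {'intrinsics': array([[601.31287534,   0.        , 322.77954415],
       [  0.        , 601.31287534, 235.57239853],
       [  0.        ,   0.        ,   1.        ]]), 'rvec': array([ 2.22166995,  0.65335191, -0.31840194]), 'tvec': array([-0.43342826, -0.15013725,  1.81019306])}
top {'intrinsics': array([[574.42394144,   0.        , 312.24475486],
       [  0.        , 574.42394144, 228.20143992],
       [  0.        ,   0.        ,   1.        ]]), 'rvec': array([ 2.13913294, -2.18210483,  0.09711598]), 'tvec': array([0.02208674, 0.50705076, 1.40755076])}
wrist {'intrinsics': array([[395.19143174,   0.        , 315.02068234],
       [  0.        , 395.19143174, 231.3011982 ],
       [  0.        ,   0.        ,   1.        ]]), 'hand_eye': array([[-6.62989385e-04, -2.86039670e-01,  9.58217547e-01,
        -1.20052605e-01],
       [ 9.99999437e-01,  6.03853028e-04,  8.72155739e-04,
        -4.60939391e-04],
       [-8.28093707e-04,  9.58217586e-01,  2.86039109e-01,
        -7.22440884e-02],
       [ 0.00000000e+00,  0.00000000e+00,  0.00000000e+00,
         1.00000000e+00]])}
```

View pics/scene0.png

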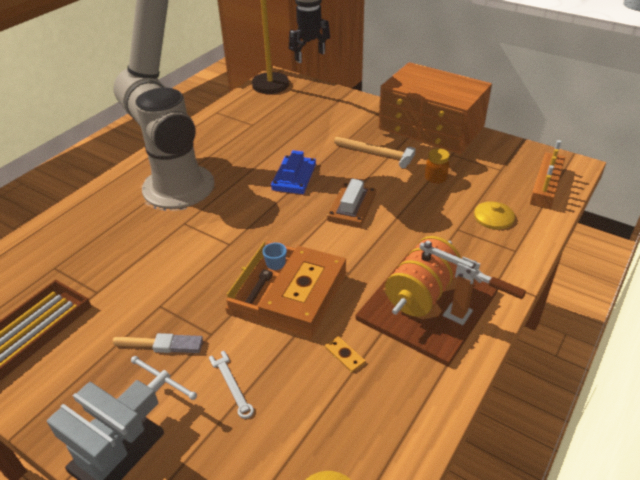

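View pics/top0.png

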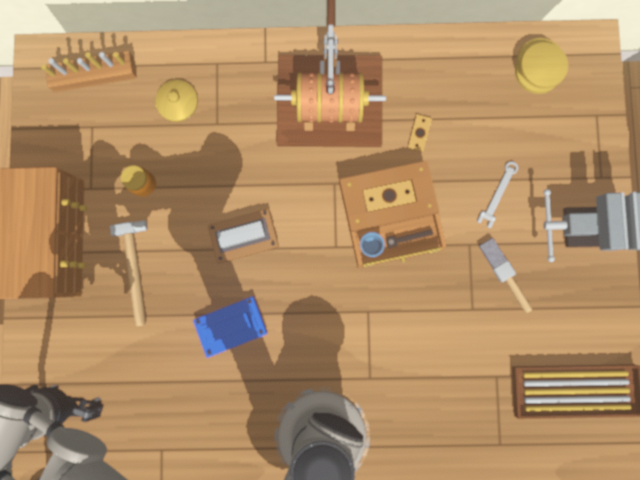

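View pics/wrist0.png

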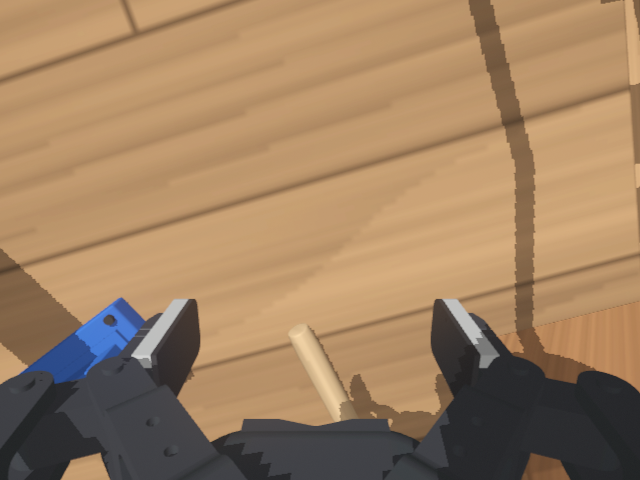

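The top view shows the robot at (323,435), with world x up and y left. The ledge is near (392,213), with the flange in the deck at (390,195). The steel block is at (243,236), with a blue look-alike at (231,327). I'll enlarge these.

Run:
```python
import cv2,numpy as np
t=cv2.imread("pics/top0.png"); s=cv2.imread("pics/scene0.png")
def crop(im,x0,y0,w,h,k,n):
    cv2.imwrite(n,cv2.resize(im[y0:y0+h,x0:x0+w],None,fx=k,fy=k,interpolation=cv2.INTER_CUBIC))
crop(t,330,150,130,125,6,"pics/t_ledge.png")
crop(t,195,200,100,70,8,"pics/t_block.png")
crop(s,220,230,135,110,5.9,"pics/s_ledge.png")
crop(s,315,165,75,70,8,"pics/s_block.png")
```

```text
(no output)
```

View pics/t_ledge.png

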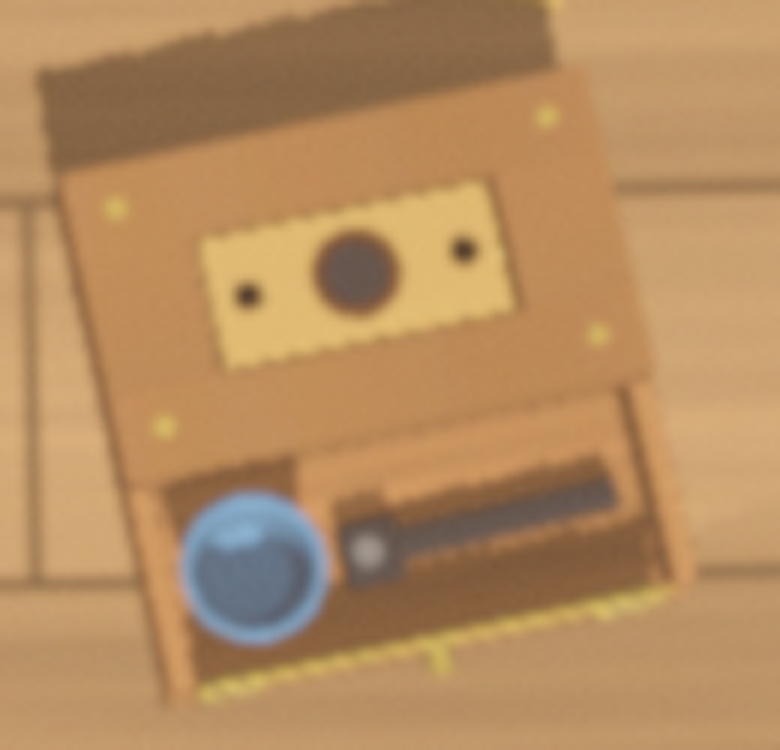

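View pics/t_block.png

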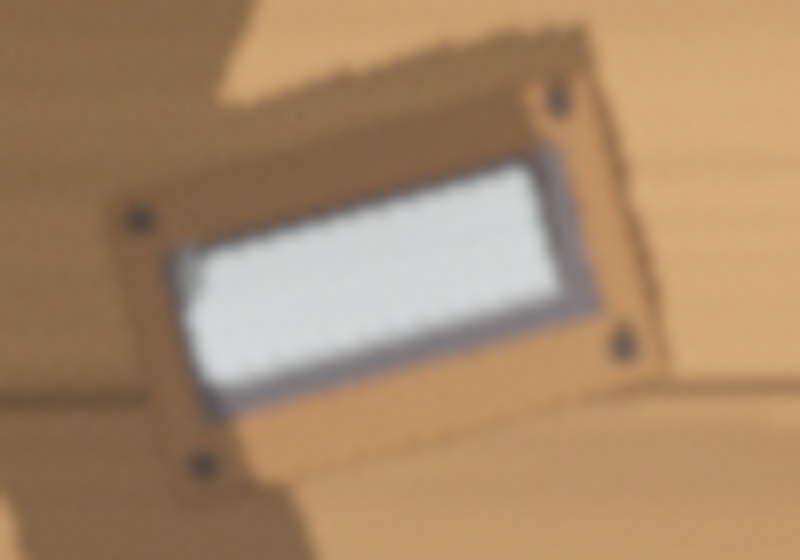

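View pics/s_ledge.png

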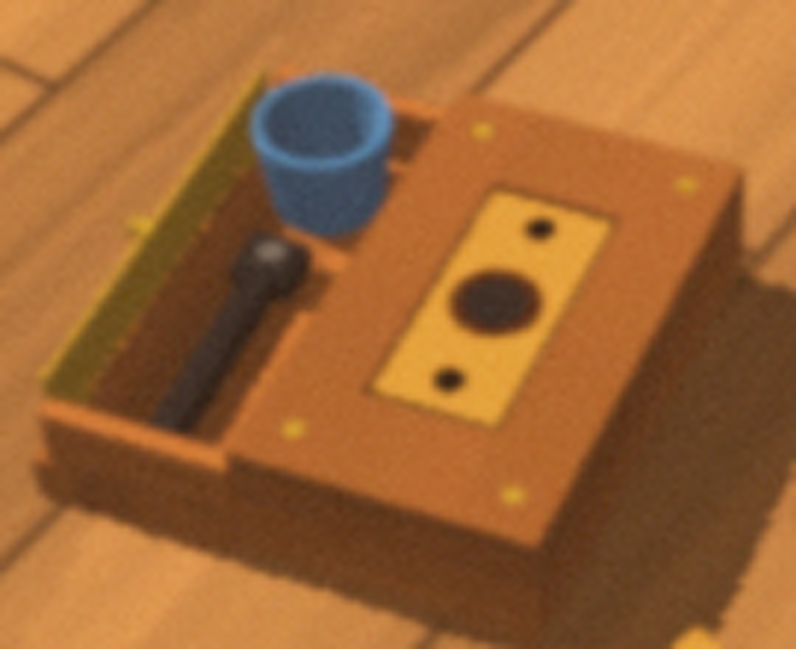

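View pics/s_block.png

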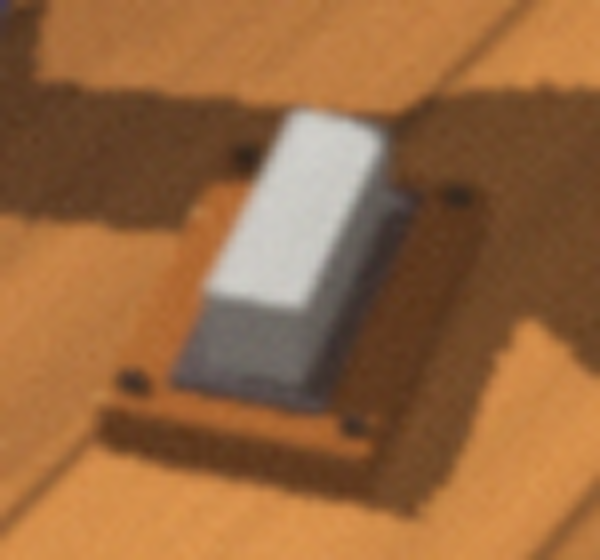

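```bash
cat > h.py <<'E'
import numpy as np,cv2
from scipy.spatial.transform import Rotation as R
from rig import arm
def P(n):
    c=arm.calibration(n); Rm=cv2.Rodrigues(c["rvec"])[0]
    return c["intrinsics"],Rm,c["tvec"]
def wristP(pos,rot):
    c=arm.calibration("wrist"); T=np.eye(4);T[:3,:3]=R.from_rotvec(rot).as_matrix();T[:3,3]=pos
    M=np.linalg.inv(T@c["hand_eye"]); return c["intrinsics"],M[:3,:3],M[:3,3]
def tri(p1,u1,p2,u2):
    X=cv2.triangulatePoints(p1[0]@np.c_[p1[1],p1[2]],p2[0]@np.c_[p2[1],p2[2]],np.float64(u1).reshape(-1,2).T,np.float64(u2).reshape(-1,2).T)
    return (X[:3]/X[3]).T
def onz(p,u,z):
    K,Rm,t=p; u=np.float64(u).reshape(-1,2)
    d=(np.linalg.inv(K)@np.c_[u,np.ones(len(u))].T).T@Rm; c=-Rm.T@t
    return c+d*((z-c[2])/d[:,2])[:,None]
def proj(p,X):
    q=(p[1]@np.float64(X).reshape(-1,3).T).T+p[2]; q=q@p[0].T; return q[:,:2]/q[:,2:]
def unc(u,k,x0,y0): return (np.float64(u)+.5)/k-.5+[x0,y0]
E
cat > m1.py <<'E'
from h import *
np.set_printoptions(precision=4,suppress=True)
T=P("top");S=P("scene")
ft=unc([(202,238),(490,180),(517,310),(228,368),(247,295),(463,250),(357,272)],6,330,150)
fs=unc([(612,218),(497,425),(373,390),(495,190),(540,229),(449,380),(496,302)],5.9,220,230)
# top order: rear-left(+x+y), rear-right(+x,-y), front-right, front-left
X=tri(T,ft,S,fs);print(X); print(onz(T,ft,.063)); print(onz(S,fs,.063))
print("top cam",-T[1].T@T[2],"scene",-S[1].T@S[2])
bt=unc([(180,255),(525,165),(560,293),(210,385)],8,195,200)
bs=unc([(385,135),(305,305),(208,290),(293,110)],8,315,165)
print("block");print(tri(T,bt,S,bs));print(onz(T,bt,.06));print(onz(S,bs,.06))
for a in(T,S):pass
for q in(onz(T,bt,.06),onz(S,bs,.06),onz(T,ft[:4],.063),onz(S,fs[:4],.063)):
    d=(q[0]+q[3]-q[1]-q[2]); print(q.mean(0),np.degrees(np.arctan2(-d[0],d[1])), np.linalg.norm(q[0]-q[1]),np.linalg.norm(q[3]-q[0]))
E
python3 m1.py
```

```text
[[ 0.5963 -0.1148  0.0664]
 [ 0.619  -0.2321  0.0642]
 [ 0.566  -0.2412  0.0616]
 [ 0.5438 -0.1237  0.0625]
 [ 0.573  -0.1327  0.0629]
 [ 0.5897 -0.221   0.0628]
 [ 0.5816 -0.1774  0.0638]]
[[ 0.5968 -0.1151  0.063 ]
 [ 0.6182 -0.2331  0.063 ]
 [ 0.5644 -0.2421  0.063 ]
 [ 0.5431 -0.1242  0.063 ]
 [ 0.5729 -0.1328  0.063 ]
 [ 0.5895 -0.2211  0.063 ]
 [ 0.5814 -0.1777  0.063 ]]
[[ 0.5945 -0.1118  0.063 ]
 [ 0.6192 -0.2304  0.063 ]
 [ 0.568  -0.2412  0.063 ]
 [ 0.5446 -0.1237  0.063 ]
 [ 0.5731 -0.1328  0.063 ]
 [ 0.59   -0.2211  0.063 ]
 [ 0.5815 -0.1764  0.063 ]]
top cam [ 0.3575 -0.0076  1.4529] scene [ 1.1766 -0.9691  1.0788]
block
[[0.4989 0.243  0.0582]
 [0.526  0.1383 0.0622]
 [0.4893 0.1302 0.0583]
 [0.4615 0.2359 0.0585]]
[[0.5008 0.2442 0.06  ]
 [0.5262 0.1385 0.06  ]
 [0.4867 0.1282 0.06  ]
 [0.4608 0.2352 0.06  ]]
[[0.4986 0.239  0.06  ]
 [0.5247 0.1408 0.06  ]
 [0.4923 0.1304 0.06  ]
 [0.463  0.2347 0.06  ]]
[0.4936 0.1865 0.06  ] 13.582933767598604 0.10880226698173057 0.040992699135885775
[0.4946 0.1862 0.06  ] 15.290735342464803 0.10161611068196556 0.03579542550157526
[ 0.5806 -0.1786  0.063 ] 10.252148525244271 0.11993757698593367 0.05443761084528375
[ 0.5816 -0.1768  0.063 ] 11.529276089286903 0.12120646061925856 0.05126016621969076
```

The top-view and scene measurements agree: flange top at z≈0.063, block top at z≈0.059, both 120x54 and 108x38-ish in size. Next I'll plan the first move.

```bash
cat >> h.py <<'E'
np.set_printoptions(precision=3,suppress=True)
def Rtool(yawz,tilt=0):
    # tool x down, z at yaw (deg); then tilt about tool y (deg)
    c,s=np.cos(np.radians(yawz)),np.sin(np.radians(yawz))
    x=np.array([0,0,-1.]);z=np.array([c,s,0]);y=np.cross(z,x)
    return R.from_matrix(np.c_[x,y,z])*R.from_euler('y',tilt,degrees=True)
def delta(pos,Rt):
    s=arm.read_state();R0=R.from_rotvec(s["tool_rot"])
    w=(R0.inv()*Rt).as_rotvec(degrees=True)/5
    d0=R0.inv().apply(pos-s["tool_pos"])/.05; d1=Rt.inv().apply(pos-s["tool_pos"])/.05
    print("t",s["time"],"pos",s["tool_pos"],"q",s["q"],"F",s["wrist_force"],"open",s["opening"])
    m=R0.as_matrix(); print("axes x",m[:,0],"y",m[:,1],"z",m[:,2])
    print("turn5deg",w,"shift now-axes",d0,"after-turn axes",d1)
FC=np.array([.5813,-.1772,.063]);FY=10.8
BC=np.array([.494,.1865,.06]);BY=14.3
def fey(a): return np.array([-np.sin(np.radians(a)),np.cos(np.radians(a)),0])
E
python3 -c "
from h import *
delta(FC+[0,0,.14],Rtool(FY-90))"
```

```text
t 0.15 pos [0.148 0.503 0.253] q [ 1.139  0.343  1.525  0.     1.275 -0.146] F [-0.044  0.099 -0.775] open 0.9992026967507714
axes x [-0.    -0.001 -1.   ] y [ 0.282  0.959 -0.001] z [ 0.959 -0.282 -0.   ]
turn5deg [12.565  0.005  0.012] shift now-axes [  1.005 -10.617  12.155] after-turn axes [ 0.996  5.964 14.997]
```

>>> arm_command --deltas '[{"dy":-0.7,"dz":0.8},{"dy":-0.7,"dz":0.8},{"dy":-0.7,"dz":0.8},{"dy":-0.7,"dz":0.8},{"dy":-0.7,"dz":0.8},{"dy":-0.7,"dz":0.8},{"dy":-0.7,"dz":0.8},{"dy":-0.7,"dz":0.8}]' --grip 0 --newtons 60

```text
invalid input at $.deltas[0]: expected keys dx, dy, dz, wx, wy, wz
```

>>> arm_command --deltas '[{"wx":1},{"wx":1},{"wx":1},{"wx":1},{"wx":1},{"wx":1},{"wx":1},{"wx":1}]'

```text
invalid input at $.deltas[0]: expected keys dx, dy, dz, wx, wy, wz
```

```bash
python3 -c "
from h import *
delta(FC+[0,0,.14],Rtool(FY-90))"
```

```text
t 0.15 pos [0.148 0.503 0.253] q [ 1.139  0.343  1.525  0.     1.275 -0.146] F [-0.044  0.099 -0.775] open 0.9992026967507714
axes x [-0.    -0.001 -1.   ] y [ 0.282  0.959 -0.001] z [ 0.959 -0.282 -0.   ]
turn5deg [12.565  0.005  0.012] shift now-axes [  1.005 -10.617  12.155] after-turn axes [ 0.996  5.964 14.997]
```

All six keys are needed in every row.

>>> arm_command --deltas '[{"dx":0,"dy":-0.7,"dz":0.8,"wx":0,"wy":0,"wz":0},{"dx":0,"dy":-0.7,"dz":0.8,"wx":0,"wy":0,"wz":0},{"dx":0,"dy":-0.7,"dz":0.8,"wx":0,"wy":0,"wz":0},{"dx":0,"dy":-0.7,"dz":0.8,"wx":0,"wy":0,"wz":0},{"dx":0,"dy":-0.7,"dz":0.8,"wx":0,"wy":0,"wz":0},{"dx":0,"dy":-0.7,"dz":0.8,"wx":0,"wy":0,"wz":0},{"dx":0,"dy":-0.7,"dz":0.8,"wx":0,"wy":0,"wz":0},{"dx":0,"dy":-0.7,"dz":0.8,"wx":0,"wy":0,"wz":0}]' --grip 0 --newtons 60

```text
time: 1.15
tool_pos: [0.3809, 0.1366, 0.2517]
tool_rot: [0.217, 1.56, -0.219]
wrist_force: [2.1, -0.5, -0.2]
opening: 0.002
```

>>> arm_command --deltas '[{"dx":0,"dy":0,"dz":0,"wx":1,"wy":0,"wz":0},{"dx":0,"dy":0,"dz":0,"wx":1,"wy":0,"wz":0},{"dx":0,"dy":0,"dz":0,"wx":1,"wy":0,"wz":0},{"dx":0,"dy":0,"dz":0,"wx":1,"wy":0,"wz":0},{"dx":0,"dy":0,"dz":0,"wx":1,"wy":0,"wz":0},{"dx":0,"dy":0,"dz":0,"wx":1,"wy":0,"wz":0},{"dx":0,"dy":0,"dz":0,"wx":1,"wy":0,"wz":0},{"dx":0,"dy":0,"dz":0,"wx":1,"wy":0,"wz":0}]'

```text
time: 2.15
tool_pos: [0.382, 0.132, 0.2502]
tool_rot: [0.783, 1.426, -0.789]
wrist_force: [0.1, 0.1, -0.6]
opening: -0.001
```

```bash
python3 -c "
from h import *
delta(FC+[0,0,.14],Rtool(FY-90))"
```

```text
t 2.15 pos [0.382 0.132 0.25 ] q [ 0.144  0.124  1.825 -0.002  1.196 -0.418] F [ 0.078  0.11  -0.598] open -0.0010949094131478012
axes x [-0.004 -0.002 -1.   ] y [ 0.846  0.533 -0.004] z [ 0.533 -0.846  0.   ]
turn5deg [4.287 0.011 0.05 ] shift now-axes [0.945 0.078 7.357] after-turn axes [0.945 2.757 6.821]
```

>>> arm_command --deltas '[{"dx":0,"dy":0,"dz":0.92,"wx":0,"wy":0,"wz":0},{"dx":0,"dy":0,"dz":0.92,"wx":0,"wy":0,"wz":0},{"dx":0,"dy":0,"dz":0.92,"wx":0,"wy":0,"wz":0},{"dx":0,"dy":0,"dz":0.92,"wx":0,"wy":0,"wz":0},{"dx":0,"dy":0,"dz":0.92,"wx":0,"wy":0,"wz":0},{"dx":0,"dy":0,"dz":0.92,"wx":0,"wy":0,"wz":0},{"dx":0,"dy":0,"dz":0.9,"wx":0,"wy":0,"wz":0},{"dx":0,"dy":0,"dz":0.6,"wx":0,"wy":0,"wz":0}]'

```text
time: 3.15
tool_pos: [0.5733, -0.1722, 0.2481]
tool_rot: [0.781, 1.431, -0.786]
wrist_force: [-1.0, 0.2, 0.7]
opening: -0.003
```

>>> arm_command --deltas '[{"dx":0,"dy":0,"dz":0,"wx":1,"wy":0,"wz":0},{"dx":0,"dy":0,"dz":0,"wx":1,"wy":0,"wz":0},{"dx":0,"dy":0,"dz":0,"wx":1,"wy":0,"wz":0},{"dx":0,"dy":0,"dz":0,"wx":1,"wy":0,"wz":0},{"dx":0,"dy":0,"dz":0,"wx":0.3,"wy":0,"wz":0},{"dx":0,"dy":0,"dz":0,"wx":0,"wy":0,"wz":0}]'

```text
time: 3.9
tool_pos: [0.5733, -0.1749, 0.2444]
tool_rot: [1.074, 1.298, -1.085]
wrist_force: [-0.0, -0.1, -0.4]
opening: 0.001
```

```bash
python3 -c "
from h import *
delta(FC+[0,0,.14],Rtool(FY-90))
s=arm.read_state();im=arm.camera('wrist');cv2.imwrite('pics/w1.png',im)
np.savez('w1',p=s['tool_pos'],r=s['tool_rot'])
p=wristP(s['tool_pos'],s['tool_rot'])
a=np.radians(FY);ex=np.array([np.cos(a),np.sin(a),0]);ey=fey(FY)
print(proj(p,[FC+sx*.027*ex+sy*.06*ey for sx,sy in((1,1),(1,-1),(-1,-1),(-1,1))]))"
```

```text
t 3.9 pos [ 0.573 -0.175  0.244] q [-0.422  0.492  1.312 -0.003  1.349 -0.598] F [-0.    -0.134 -0.42 ] open 0.0012558245983858233
axes x [-0.012  0.002 -1.   ] y [ 0.984  0.176 -0.011] z [ 0.176 -0.984 -0.004]
turn5deg [-0.135 -0.044  0.127] shift now-axes [0.827 0.159 0.076] after-turn axes [0.829 0.149 0.075]
[[362.754 136.306]
 [359.393 285.147]
 [294.24  285.491]
 [290.094 137.074]]
```

View pics/w1.png

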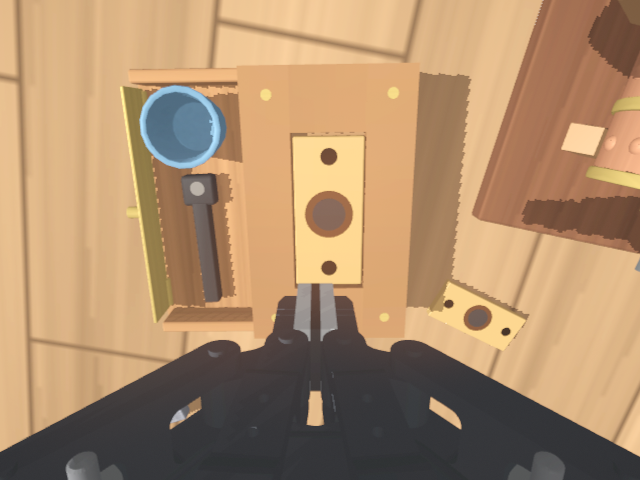

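The wrist view shows the flange corners at (293,137), (364,137), (362,285) and (295,285), within 2 px of the prediction. The pose is confirmed. I'll press the +y end first, about 47 mm from the middle.

```bash
python3 -c "
from h import *
delta(FC+.047*fey(FY)+[0,0,.040],Rtool(FY-90))"
```

```text
t 3.95 pos [ 0.573 -0.175  0.244] q [-0.422  0.492  1.312 -0.003  1.349 -0.599] F [-0.161 -0.25  -0.193] open 0.002763855773152785
axes x [-0.012  0.002 -1.   ] y [ 0.984  0.176 -0.011] z [ 0.176 -0.984 -0.004]
turn5deg [-0.132 -0.044  0.127] shift now-axes [ 2.831  0.171 -0.856] after-turn axes [ 2.829  0.149 -0.865]
```

>>> arm_command --deltas '[{"dx":0,"dy":0.15,"dz":-0.45,"wx":-0.13,"wy":-0.04,"wz":0.13},{"dx":0.4,"dy":0,"dz":-0.4,"wx":0,"wy":0,"wz":0},{"dx":0.6,"dy":0,"dz":0,"wx":0,"wy":0,"wz":0},{"dx":0.6,"dy":0,"dz":0,"wx":0,"wy":0,"wz":0},{"dx":0.6,"dy":0,"dz":0,"wx":0,"wy":0,"wz":0},{"dx":0.4,"dy":0,"dz":0,"wx":0,"wy":0,"wz":0},{"dx":0.1,"dy":0,"dz":0,"wx":0,"wy":0,"wz":0}]'

```text
time: 4.82
tool_pos: [0.5746, -0.1217, 0.1076]
tool_rot: [1.065, 1.293, -1.055]
wrist_force: [-0.0, 0.4, -0.3]
opening: -0.001
```

```bash
python3 -c "
from h import *
delta(FC+.047*fey(FY)+[0,0,.022],Rtool(FY-90))
cv2.imwrite('pics/w2.png',arm.camera('wrist'))"
```

```text
t 4.825 pos [ 0.575 -0.122  0.108] q [-0.341  0.597  1.538  0.004  1.    -0.543] F [-0.01   0.415 -0.27 ] open -0.0007291832707686454
axes x [ 0.007  0.002 -1.   ] y [0.98  0.198 0.007] z [ 0.198 -0.98  -0.   ]
turn5deg [ 0.13  -0.003 -0.08 ] shift now-axes [ 0.451 -0.081  0.174] after-turn axes [ 0.452 -0.076  0.175]
```

View pics/w2.png

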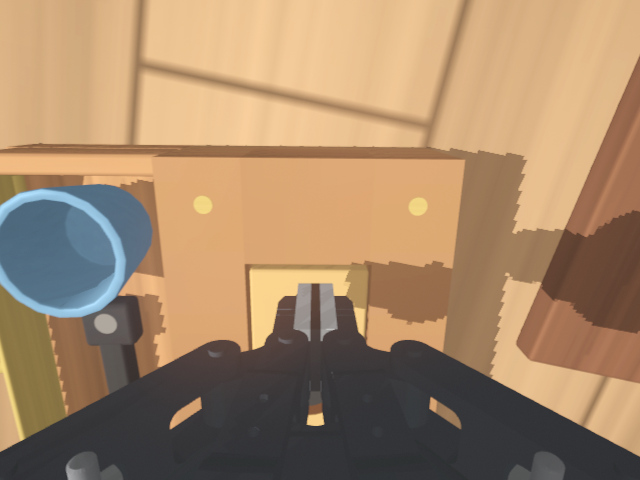

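The shut fingertips hang over the flange's +y end, laterally centred. Now I'll shift 9 mm in and descend in small steps.

>>> arm_command --deltas '[{"dx":0,"dy":-0.08,"dz":0.17,"wx":0.13,"wy":0,"wz":-0.08},{"dx":0.15,"dy":0,"dz":0,"wx":0,"wy":0,"wz":0},{"dx":0.1,"dy":0,"dz":0,"wx":0,"wy":0,"wz":0},{"dx":0.1,"dy":0,"dz":0,"wx":0,"wy":0,"wz":0}]'

```text
time: 5.38
tool_pos: [0.574, -0.1317, 0.0921]
tool_rot: [1.07, 1.287, -1.067]
wrist_force: [0.6, 0.3, -0.2]
opening: 0.001
```

>>> arm_command --deltas '[{"dx":0.05,"dy":0,"dz":0,"wx":0,"wy":0,"wz":0},{"dx":0.05,"dy":0,"dz":0,"wx":0,"wy":0,"wz":0}]'

```text
time: 5.62
tool_pos: [0.5739, -0.1317, 0.0865]
tool_rot: [1.07, 1.288, -1.067]
wrist_force: [0.7, -0.5, -0.7]
opening: 0.0
```

```bash
python3 -c "
from h import *
delta(FC+.047*fey(FY)+[0,0,.022],Rtool(FY-90))"
```

```text
t 5.625 pos [ 0.574 -0.132  0.087] q [-0.356  0.627  1.55   0.     0.959 -0.544] F [ 0.722 -0.489 -0.741] open 0.00029405018534003674
axes x [ 0.005 -0.002 -1.   ] y [0.982 0.187 0.004] z [ 0.187 -0.982  0.002]
turn5deg [-0.004  0.027 -0.048] shift now-axes [ 0.031 -0.025 -0.018] after-turn axes [ 0.031 -0.025 -0.018]
```

>>> arm_command --deltas '[{"dx":0.04,"dy":0,"dz":0,"wx":0,"wy":0,"wz":0},{"dx":0.04,"dy":0,"dz":0,"wx":0,"wy":0,"wz":0}]'

```text
time: 5.88
tool_pos: [0.5739, -0.1316, 0.085]
tool_rot: [1.07, 1.287, -1.067]
wrist_force: [-8.5, 2.3, 23.8]
opening: -0.001
```

>>> arm_command --deltas '[{"dx":0.04,"dy":0,"dz":0,"wx":0,"wy":0,"wz":0},{"dx":0.04,"dy":0,"dz":0,"wx":0,"wy":0,"wz":0}]'

```text
time: 6.12
tool_pos: [0.5739, -0.1316, 0.085]
tool_rot: [1.069, 1.286, -1.066]
wrist_force: [-6.2, 2.3, 14.7]
opening: -0.0
```

The +y end is rigid: 15–24 N, with contact at exactly 63 mm. So I'll try the -y end.

>>> arm_command --deltas '[{"dx":-0.3,"dy":-0.03,"dz":0,"wx":0,"wy":0,"wz":0},{"dx":-0.1,"dy":0,"dz":0.4,"wx":0,"wy":0,"wz":0},{"dx":0,"dy":0,"dz":0.5,"wx":0,"wy":0,"wz":0},{"dx":0,"dy":0,"dz":0.5,"wx":0,"wy":0,"wz":0},{"dx":0,"dy":0,"dz":0.4,"wx":0,"wy":0,"wz":0},{"dx":0,"dy":0,"dz":0,"wx":0,"wy":0,"wz":0}]'

```text
time: 6.88
tool_pos: [0.5905, -0.2292, 0.1062]
tool_rot: [1.071, 1.282, -1.067]
wrist_force: [0.2, 0.8, -1.0]
opening: -0.002
```

```bash
python3 -c "
from h import *
delta(FC-.047*fey(FY)+[0,0,.022],Rtool(FY-90))
cv2.imwrite('pics/w3.png',arm.camera('wrist'))"
```

```text
t 6.875 pos [ 0.591 -0.229  0.106] q [-0.491  0.671  1.397  0.     1.064 -0.678] F [ 0.151  0.793 -1.007] open -0.0016187519695899585
axes x [ 0.008 -0.004 -1.   ] y [0.983 0.186 0.007] z [ 0.186 -0.983  0.006]
turn5deg [-0.018  0.068 -0.084] shift now-axes [ 0.423  0.01  -0.119] after-turn axes [ 0.424  0.014 -0.116]
```

View pics/w3.png

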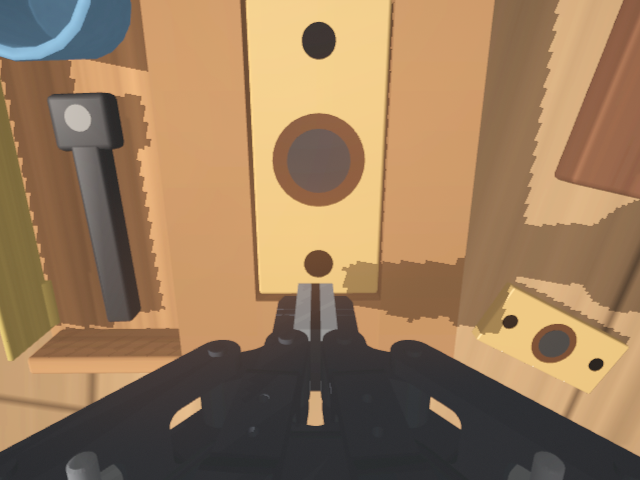

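The tool is centred on the flange. The flange end edge is at row 295, with a 3 mm gap beyond it. I'll move 6 mm back inward, descend, then press.

>>> arm_command --deltas '[{"dx":0.1,"dy":0,"dz":-0.12,"wx":0,"wy":0.07,"wz":-0.08},{"dx":0.15,"dy":0,"dz":0,"wx":0,"wy":0,"wz":0},{"dx":0.1,"dy":0,"dz":0,"wx":0,"wy":0,"wz":0},{"dx":0.05,"dy":0,"dz":0,"wx":0,"wy":0,"wz":0}]'

```text
time: 7.42
tool_pos: [0.5887, -0.2192, 0.0841]
tool_rot: [1.069, 1.297, -1.068]
wrist_force: [-0.4, -0.5, 0.4]
opening: -0.002
```

>>> arm_command --deltas '[{"dx":0.05,"dy":0,"dz":0,"wx":0,"wy":0,"wz":0},{"dx":0.05,"dy":0,"dz":0,"wx":0,"wy":0,"wz":0}]'

```text
time: 7.68
tool_pos: [0.589, -0.2192, 0.0791]
tool_rot: [1.068, 1.296, -1.068]
wrist_force: [-0.2, -0.8, 0.5]
opening: 0.002
```

>>> arm_command --deltas '[{"dx":0.05,"dy":0,"dz":0,"wx":0,"wy":0,"wz":0},{"dx":0.05,"dy":0,"dz":0,"wx":0,"wy":0,"wz":0}]'

```text
time: 7.92
tool_pos: [0.5891, -0.2194, 0.074]
tool_rot: [1.068, 1.295, -1.068]
wrist_force: [-0.2, -0.1, 0.4]
opening: -0.001
```

```bash
python3 -c "
from h import *
delta(FC-.047*fey(FY)+[0,0,.022],Rtool(FY-90))
cv2.imwrite('pics/w4.png',arm.camera('wrist'))"
```

```text
t 7.925 pos [ 0.589 -0.219  0.074] q [-0.479  0.707  1.429  0.001  1.008 -0.67 ] F [-0.216 -0.074  0.354] open -0.0007669103728272645
axes x [-0.001  0.002 -1.   ] y [ 0.982  0.189 -0.001] z [ 0.189 -0.982 -0.002]
turn5deg [ 0.023 -0.021  0.012] shift now-axes [-0.219  0.005  0.081] after-turn axes [-0.219  0.006  0.081]
```

View pics/w4.png

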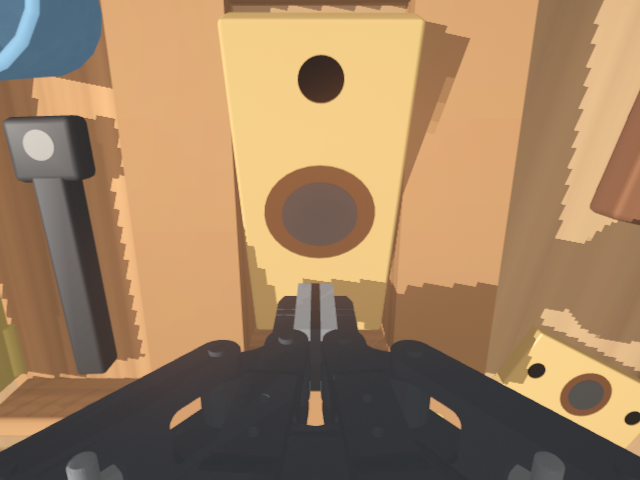

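The -y end gives at under 1 N: the tip is 11 mm below the deck, and the far +y end is rising at the top of the image. I'll keep pushing.

>>> arm_command --deltas '[{"dx":0.06,"dy":0,"dz":0.04,"wx":0,"wy":0,"wz":0},{"dx":0.06,"dy":0,"dz":0,"wx":0,"wy":0,"wz":0},{"dx":0.06,"dy":0,"dz":0,"wx":0,"wy":0,"wz":0},{"dx":0.06,"dy":0,"dz":0,"wx":0,"wy":0,"wz":0}]'

```text
time: 8.48
tool_pos: [0.5892, -0.2213, 0.0607]
tool_rot: [1.069, 1.297, -1.068]
wrist_force: [0.2, 0.2, 0.4]
opening: -0.0
```

```bash
python3 -c "
from h import *
delta(FC-.047*fey(FY)+[0,0,.022],Rtool(FY-90))
cv2.imwrite('pics/w5.png',arm.camera('wrist'))"
```

```text
t 8.475 pos [ 0.589 -0.221  0.061] q [-0.481  0.725  1.435  0.001  0.985 -0.672] F [0.163 0.162 0.414] open -4.016116433759847e-05
axes x [-0.002  0.002 -1.   ] y [ 0.982  0.189 -0.002] z [ 0.189 -0.982 -0.003]
turn5deg [ 0.021 -0.031  0.02 ] shift now-axes [-0.486  0.01   0.044] after-turn axes [-0.485  0.011  0.045]
```

View pics/w5.png

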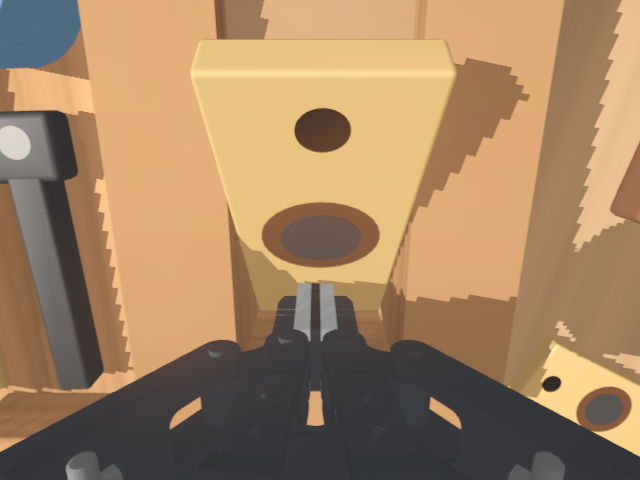

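```bash
cat > edge.py <<'E'
from h import *
# args: top-edge corner pixels L,R in the wrist image taken with state now: solve ray depth by known 54 mm width
def edge(s,uL,uR,w=.054):
    p=wristP(s["tool_pos"],s["tool_rot"]);K,Rm,t=p;c=-Rm.T@t
    d=[(np.linalg.inv(K)@np.array([*u,1.]))@Rm for u in(uL,uR)]
    # assume level edge: equal z
    g=w/np.linalg.norm((d[1]/d[1][2]-d[0]/d[0][2]))
    q=[c-di/di[2]*g*1 for di in d]
    return np.array(q)
E
python3 -c "
from edge import *
s=arm.read_state();q=edge(s,(195,75),(455,73));print(q)
a=np.radians(FY);ex=np.array([np.cos(a),np.sin(a),0])
m=q.mean(0)-FC;print('rel ledge',m@ex,m@fey(FY),m[2])"
```

```text
[[ 0.55  -0.148  0.093]
 [ 0.603 -0.137  0.093]]
rel ledge 0.0018227635606268733 0.03527851576632641 0.029783931213930553
```

The force is nil and the raised edge stands ~30 mm above the deck, so it seems to have dropped on by itself. I'll push a few mm more to be sure, then retract.

>>> arm_command --deltas '[{"dx":0.06,"dy":0,"dz":0,"wx":0,"wy":0,"wz":0},{"dx":0.06,"dy":0,"dz":0,"wx":0,"wy":0,"wz":0},{"dx":0,"dy":0,"dz":0,"wx":0,"wy":0,"wz":0}]'

```text
time: 8.9
tool_pos: [0.5911, -0.2235, 0.0589]
tool_rot: [1.067, 1.288, -1.066]
wrist_force: [-0.1, -1.1, -0.4]
opening: -0.002
```

>>> arm_command --deltas '[{"dx":-0.1,"dy":0,"dz":0,"wx":0,"wy":0,"wz":0},{"dx":-0.2,"dy":0,"dz":0,"wx":0,"wy":0,"wz":0},{"dx":-0.4,"dy":0,"dz":0,"wx":0,"wy":0,"wz":0},{"dx":-0.6,"dy":0,"dz":0,"wx":0,"wy":0,"wz":0},{"dx":-0.7,"dy":0,"dz":0,"wx":0,"wy":0,"wz":0},{"dx":-0.5,"dy":0,"dz":0,"wx":0,"wy":0,"wz":0},{"dx":-0.3,"dy":0,"dz":0,"wx":0,"wy":0,"wz":0},{"dx":0,"dy":0,"dz":0,"wx":0,"wy":0,"wz":0}]'

```text
time: 9.9
tool_pos: [0.5902, -0.2221, 0.2049]
tool_rot: [1.067, 1.29, -1.066]
wrist_force: [0.3, 0.1, 0.2]
opening: -0.002
```

```bash
python3 -c "
from h import *
delta(FC-.047*fey(FY)+[0,0,.022],Rtool(FY-90))
s=arm.read_state();np.savez('w6',p=s['tool_pos'],r=s['tool_rot'])
cv2.imwrite('pics/w6.png',arm.camera('wrist'))"
```

```text
t 9.9 pos [ 0.59  -0.222  0.205] q [-0.481  0.572  1.285 -0.     1.281 -0.673] F [0.332 0.115 0.195] open -0.0019493826733147372
axes x [ 0.003 -0.001 -1.   ] y [0.982 0.19  0.002] z [ 0.19  -0.982  0.002]
turn5deg [ 0.031  0.023 -0.028] shift now-axes [ 2.398 -0.013  0.019] after-turn axes [ 2.398 -0.007  0.024]
```

View pics/w6.png

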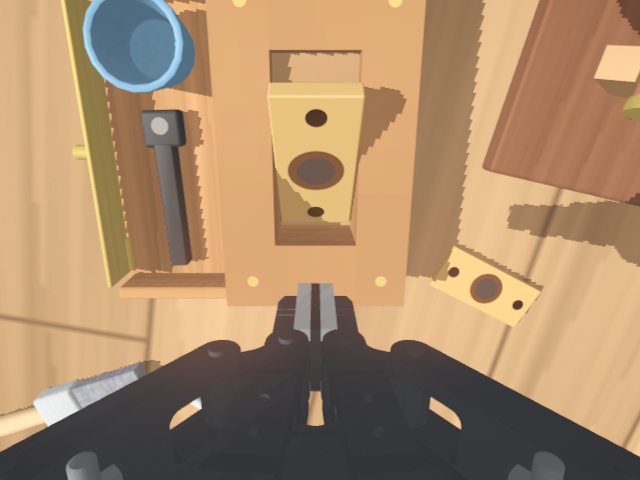

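It stays leaning with the +y end up. The raised top edge runs from about (269,97) to (364,96), with holes at (316,118) and (316,212) and the bush at (316,171). I'll enlarge for a PnP fit.

Run:
```python
import cv2
t=cv2.imread("pics/w6.png")
cv2.imwrite("pics/w6c.png",cv2.resize(t[70:240,250:385],None,fx=3.5*1.0,fy=3.5,interpolation=cv2.INTER_CUBIC))
```

```text
(no output)
```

View pics/w6c.png

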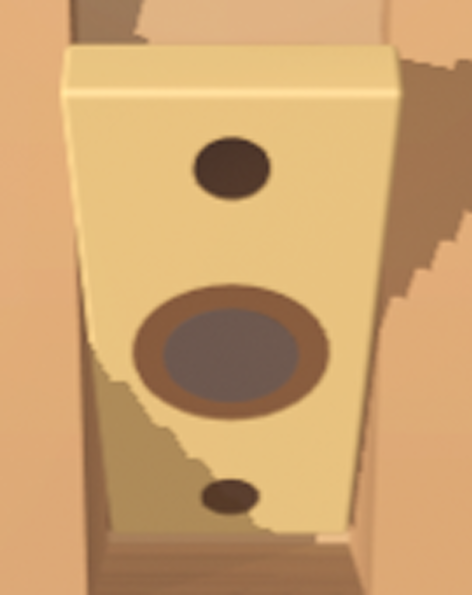

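```bash
cat > pnp.py <<'E'
from h import *
def pose(px,obj,pos,rot):
    K,Rm,t=wristP(pos,rot)
    ok,rv,tv=cv2.solvePnP(np.float64(obj),np.float64(px),K,None,flags=cv2.SOLVEPNP_SQPNP)
    ok,rv,tv=cv2.solvePnP(np.float64(obj),np.float64(px),K,None,rv,tv,True,flags=cv2.SOLVEPNP_ITERATIVE)
    pr=cv2.projectPoints(np.float64(obj),rv,tv,K,None)[0][:,0]
    print("res px",np.abs(pr-px).max(0),"\n",pr-px)
    Ro=Rm.T@cv2.Rodrigues(rv)[0]; to=Rm.T@(tv[:,0]-t)
    return Ro,to
E
python3 - <<'E'
from pnp import *
d=np.load('w6.npz')
px=unc([(62,96),(401,95),(232,168),(230,496),(231,352),(112,530),(350,528),(68,48),(395,48)],3.5,250,70)
o=[(-27,60,13),(27,60,13),(0,45,13),(0,-45,13),(0,0,13),(-27,-60,13),(27,-60,13),(-27,60,0),(27,60,0)]
Ro,to=pose(px,np.array(o)/1000,d['p'],d['r'])
print(Ro,to)
print("tilt",np.degrees(np.arccos(Ro[2,2])),"yaw of y",np.degrees(np.arctan2(-Ro[0,1],Ro[1,1])))
for q in((0,60,13),(0,60,0),(0,-60,0),(0,-60,13),(0,0,13)):
    X=Ro@(np.array(q)/1000)+to; m=X-FC;a=np.radians(FY)
    print(q,X,"ledge",m[0]*np.cos(a)+m[1]*np.sin(a),m@fey(FY),m[2])
np.savez('flange',R=Ro,t=to)
E
```

```text
res px [0.837 1.191] 
 [[ 0.257  0.161]
 [-0.095  0.188]
 [-0.102  0.776]
 [ 0.217 -1.191]
 [ 0.04   0.401]
 [ 0.621  0.353]
 [-0.837  0.682]
 [-0.059 -0.536]
 [-0.049 -0.775]]
[[ 0.981 -0.148  0.124]
 [ 0.193  0.759 -0.622]
 [-0.002  0.634  0.773]] [ 0.583 -0.18   0.043]
tilt 39.34777588432823 yaw of y 11.065218816455722
(0, 60, 13) [ 0.576 -0.143  0.091] ledge 0.0012559138833337282 0.03497025981757856 0.02844266432544168
(0, 60, 0) [ 0.574 -0.135  0.081] ledge 0.00118517719584105 0.04321229318863151 0.018389610946915713
(0, -60, 0) [ 0.592 -0.226  0.005] ledge 0.0016147308281688807 -0.04958441991943465 -0.05769314347231018
(0, -60, 13) [ 0.594 -0.234  0.015] ledge 0.0016854675156615581 -0.0578264532904876 -0.04764009009378422
(0, 0, 13) [ 0.585 -0.188  0.053] ledge 0.0014706906994976432 -0.011428096736454521 -0.009598712884171273
```

The tilt of 39° is plausible, but the lower corner comes out 6.7 mm below the floor, so the wrist PnP height is biased low. I'll check with the scene and top cameras.

Run:
```python
import cv2
from rig import arm
for n,(x,y,w,h) in dict(scene=(260,245,80,75),top=(350,165,80,60)).items():
    im=arm.camera(n);cv2.imwrite(f"pics/{n}7.png",im)
    cv2.imwrite(f"pics/{n}7c.png",cv2.resize(im[y:y+h,x:x+w],None,fx=8,fy=8,interpolation=cv2.INTER_CUBIC))
```

```text
(no output)
```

View pics/scene7c.png

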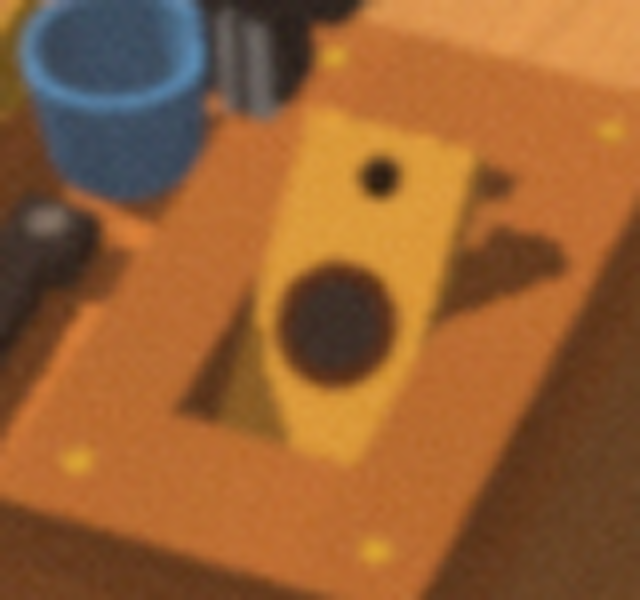

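View pics/top7c.png

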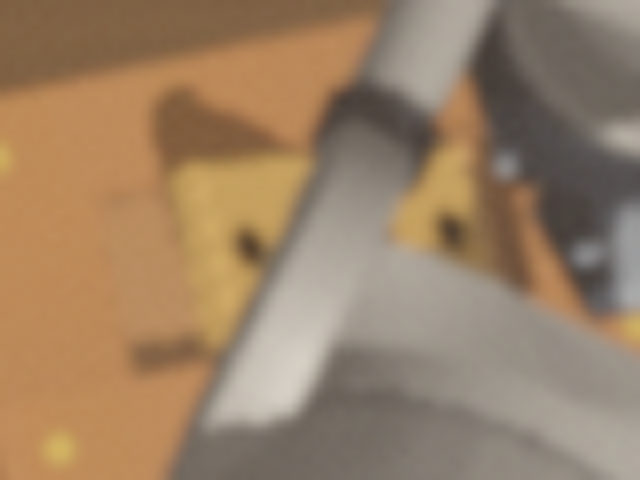

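Run:
```python
from pnp import *
from scipy.optimize import least_squares
T=P("top");S=P("scene");d=np.load('w6.npz');W=wristP(d['p'],d['r'])
tp=unc([(250,247),(452,230)],8,350,165); sp=unc([(380,178),(336,325),(305,112),(475,152)],8,260,245)
print(tri(T,tp[:1],S,sp[:1]))
px=unc([(62,96),(401,95),(232,168),(230,496),(231,352),(112,530),(350,528),(68,48),(395,48)],3.5,250,70)
o=np.array([(-27,60,13),(27,60,13),(0,45,13),(0,-45,13),(0,0,13),(-27,-60,13),(27,-60,13),(-27,60,0),(27,60,0)])/1000
f=np.load('flange.npz')
def res(v,full=False):
    Rm=R.from_rotvec(v[:3]).as_matrix();X=o@Rm.T+v[3:6]
    k=[proj(S,X[[2,4,0,1]])-sp, proj(T,X[[2,3]])-tp, proj(W,X+v[6:9])-px]
    if full: return k
    return np.r_[k[0].ravel()*2,k[1].ravel()*2,k[2].ravel(),v[6:9]/.003]
s=least_squares(res,np.r_[R.from_matrix(f['R']).as_rotvec(),f['t'],0,0,0])
for k in res(s.x,True):print(k)
Ro=R.from_rotvec(s.x[:3]).as_matrix();to=s.x[3:6];print("wrist offs",s.x[6:])
print("tilt",np.degrees(np.arccos(Ro[2,2])),"yaw of y",np.degrees(np.arctan2(-Ro[0,1],Ro[1,1])))
for q in((0,60,13),(0,60,0),(0,-60,0),(0,-60,13),(0,0,13)):
    X=Ro@(np.array(q)/1000)+to; m=X-FC;a=np.radians(FY)
    print(q,X,"ledge",m[0]*np.cos(a)+m[1]*np.sin(a),m@fey(FY),m[2])
np.savez('flange',R=Ro,t=to)
```

```text
[[ 0.577 -0.155  0.088]]
[[-0.359  0.247]
 [-0.266  0.313]
 [ 0.32  -0.463]
 [ 0.167  0.252]]
[[ 0.063 -0.003]
 [-0.454 -0.068]]
[[-0.155  0.145]
 [ 0.159  0.213]
 [-0.163  0.851]
 [ 0.282 -1.062]
 [ 0.051  0.556]
 [ 0.576  0.427]
 [-0.621  0.824]
 [-0.413 -0.722]
 [ 0.239 -0.929]]
wrist offs [ 0.002  0.001 -0.004]
tilt 39.57543325081434 yaw of y 11.138185049991245
(0, 60, 13) [ 0.574 -0.144  0.097] ledge -0.0005333913492025716 0.03423298036608132 0.034367177534446375
(0, 60, 0) [ 0.573 -0.136  0.087] ledge -0.0005789236690711399 0.042515071455894594 0.024346953286063344
(0, -60, 0) [ 0.591 -0.226  0.011] ledge -3.2984065535025114e-05 -0.049977698104338344 -0.052104269915576366
(0, -60, 13) [ 0.592 -0.234  0.021] ledge 1.2548254333541453e-05 -0.05825978919415162 -0.04208404566719334
(0, 0, 13) [ 0.583 -0.189  0.059] ledge -0.00026042154743451465 -0.01201340441403515 -0.003858434066373484
```

The three-camera fit is consistent: tilt 39.6°, lower corner 52 mm below the mouth (should be 51), raised edge +34 mm. I'll open the gripper and align the tool with the flange normal.

```bash
cat > grasp.py <<'E'
from h import *
import sys
f=np.load('flange.npz');Ro=f['R'];to=f['t']
Rt=R.from_matrix(np.c_[-Ro[:,2],Ro[:,0],-Ro[:,1]])
G=Ro@np.array([0,.047,.013])+to
delta(G+float(sys.argv[1])*Ro[:,2],Rt)
E
python3 grasp.py .08
```

```text
t 10.05 pos [ 0.589 -0.222  0.203] q [-0.481  0.575  1.288 -0.     1.28  -0.673] F [ 0.866  0.299 -0.682] open -0.00361405403482314
axes x [-0.001  0.    -1.   ] y [ 0.982  0.19  -0.001] z [ 0.19  -0.982 -0.001]
turn5deg [-0.039  7.908 -0.001] shift now-axes [ 1.037  0.007 -0.37 ] after-turn axes [1.035 0.007 0.375]
```

>>> arm_command --deltas '[{"dx":0,"dy":0,"dz":0,"wx":0,"wy":1,"wz":0},{"dx":0,"dy":0,"dz":0,"wx":0,"wy":1,"wz":0},{"dx":0,"dy":0,"dz":0,"wx":0,"wy":1,"wz":0},{"dx":0,"dy":0,"dz":0,"wx":0,"wy":1,"wz":0},{"dx":0,"dy":0,"dz":0,"wx":0,"wy":1,"wz":0},{"dx":0,"dy":0,"dz":0,"wx":0,"wy":1,"wz":0},{"dx":0,"dy":0,"dz":0,"wx":0,"wy":1,"wz":0},{"dx":0,"dy":0,"dz":0,"wx":0,"wy":0.9,"wz":0}]' --grip 1

```text
time: 11.05
tool_pos: [0.5866, -0.2187, 0.1924]
tool_rot: [1.523, 1.861, -0.7]
wrist_force: [0.1, 0.1, 0.0]
opening: 1.003
```

```bash
python3 grasp.py .08
```

```text
t 11.05 pos [ 0.587 -0.219  0.192] q [-0.679  0.871  0.949  0.457  1.89  -0.85 ] F [0.073 0.146 0.01 ] open 1.0029830169338907
axes x [-0.137  0.649 -0.749] y [ 0.981  0.192 -0.013] z [ 0.135 -0.736 -0.663]
turn5deg [-0.11  -0.391  0.105] shift now-axes [0.822 0.06  0.328] after-turn axes [0.833 0.049 0.3  ]
```

>>> arm_command --deltas '[{"dx":0,"dy":0.05,"dz":0.3,"wx":-0.11,"wy":-0.39,"wz":0.1},{"dx":0.4,"dy":0,"dz":0,"wx":0,"wy":0,"wz":0},{"dx":0.4,"dy":0,"dz":0,"wx":0,"wy":0,"wz":0},{"dx":0,"dy":0,"dz":0,"wx":0,"wy":0,"wz":0}]'

```text
time: 11.55
tool_pos: [0.5857, -0.2059, 0.1442]
tool_rot: [1.5, 1.825, -0.716]
wrist_force: [0.8, 0.4, 0.2]
opening: 1.0
```

```bash
python3 grasp.py 0; python3 -c "
from h import *
s=arm.read_state();np.savez('w8',p=s['tool_pos'],r=s['tool_rot'])
cv2.imwrite('pics/w8.png',arm.camera('wrist'))"
```

```text
t 11.55 pos [ 0.586 -0.206  0.144] q [-0.661  0.877  1.052  0.433  1.748 -0.894] F [0.788 0.411 0.187] open 1.0004180424152276
axes x [-0.124  0.62  -0.775] y [ 0.981  0.192 -0.003] z [ 0.147 -0.761 -0.632]
turn5deg [-0.031  0.073  0.027] shift now-axes [ 1.528  0.021 -0.128] after-turn axes [ 1.528  0.018 -0.118]
```

View pics/w8.png

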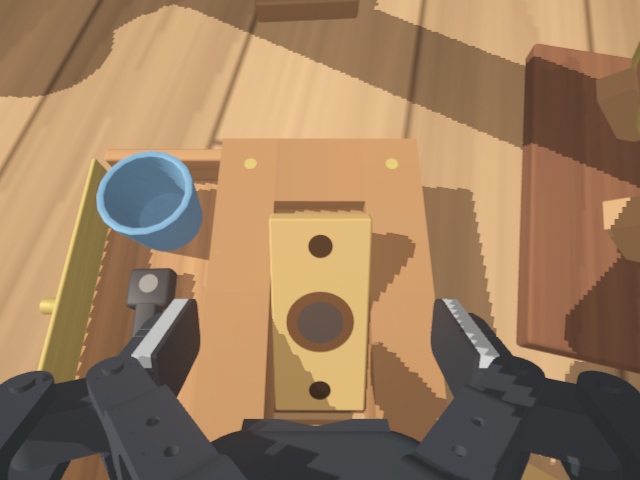

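The jaws straddle the flange, with pads at columns 198 and 433. The flange spans 270–371, so it's about 1–2 mm right of centre. The view is aligned, so I'll advance.

>>> arm_command --deltas '[{"dx":0.4,"dy":0.03,"dz":-0.12,"wx":0,"wy":0.07,"wz":0},{"dx":0.5,"dy":0,"dz":0,"wx":0,"wy":0,"wz":0},{"dx":0.3,"dy":0,"dz":0,"wx":0,"wy":0,"wz":0},{"dx":0.2,"dy":0,"dz":0,"wx":0,"wy":0,"wz":0}]'

```text
time: 12.1
tool_pos: [0.5803, -0.1607, 0.0961]
tool_rot: [1.5, 1.816, -0.712]
wrist_force: [-1.5, -0.9, -0.4]
opening: 1.001
```

```bash
python3 grasp.py 0; python3 -c "
from h import *
cv2.imwrite('pics/w9.png',arm.camera('wrist'));cv2.imwrite('pics/s9.png',cv2.resize(arm.camera('scene')[200:340,220:380],None,fx=4,fy=4))"
```

```text
t 12.1 pos [ 0.58  -0.161  0.096] q [-0.615  0.875  1.201  0.452  1.589 -0.924] F [-1.459 -0.916 -0.403] open 1.0007528116900475
axes x [-0.117  0.617 -0.778] y [0.982 0.191 0.005] z [ 0.152 -0.763 -0.628]
turn5deg [ 0.014  0.137 -0.052] shift now-axes [ 0.208 -0.052 -0.035] after-turn axes [ 0.209 -0.051 -0.032]
```

View pics/w9.png

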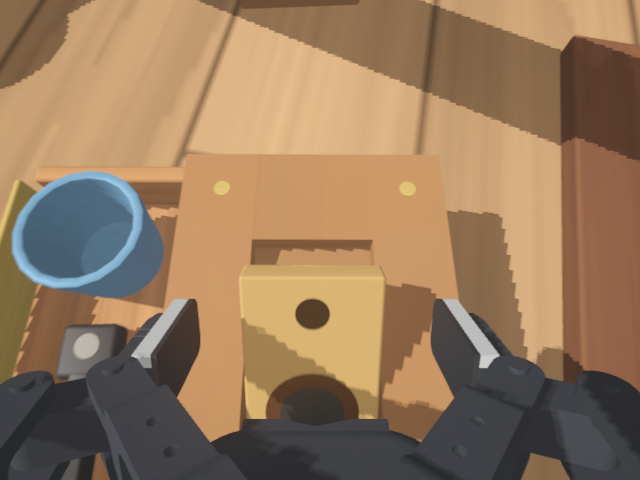

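View pics/s9.png

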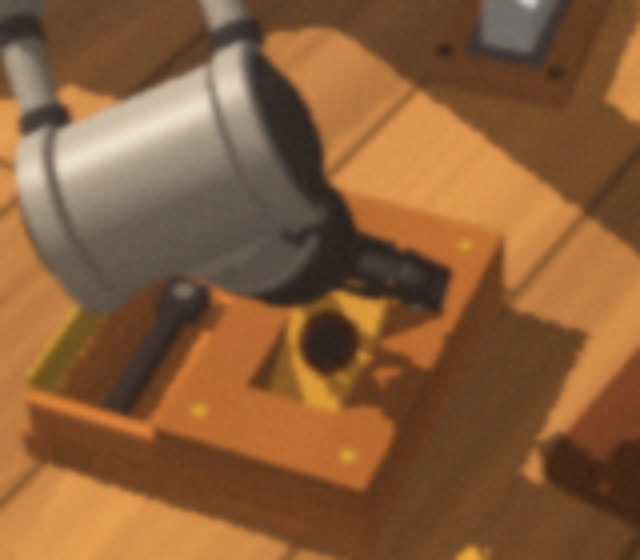

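The flange is now centred to within ~1.5 mm (columns 240–385), and nothing is touching. I'll finish the approach and close.

>>> arm_command --deltas '[{"dx":0.1,"dy":-0.03,"dz":-0.03,"wx":0,"wy":0.1,"wz":0},{"dx":0.1,"dy":0,"dz":0,"wx":0,"wy":0,"wz":0},{"dx":0,"dy":0,"dz":0,"wx":0,"wy":0,"wz":0}]'

```text
time: 12.58
tool_pos: [0.5775, -0.154, 0.0894]
tool_rot: [1.506, 1.822, -0.706]
wrist_force: [0.9, 0.1, 0.5]
opening: 0.999
```

```bash
python3 grasp.py 0; python3 -c "
from h import *
cv2.imwrite('pics/w10.png',arm.camera('wrist'))"
```

```text
t 12.575 pos [ 0.577 -0.154  0.089] q [-0.612  0.878  1.222  0.459  1.573 -0.931] F [0.869 0.07  0.545] open 0.9989561436149976
axes x [-0.117  0.624 -0.773] y [0.982 0.191 0.005] z [ 0.15  -0.758 -0.635]
turn5deg [ 0.012  0.034 -0.059] shift now-axes [ 0.014 -0.021 -0.008] after-turn axes [ 0.014 -0.021 -0.008]
```

View pics/w10.png

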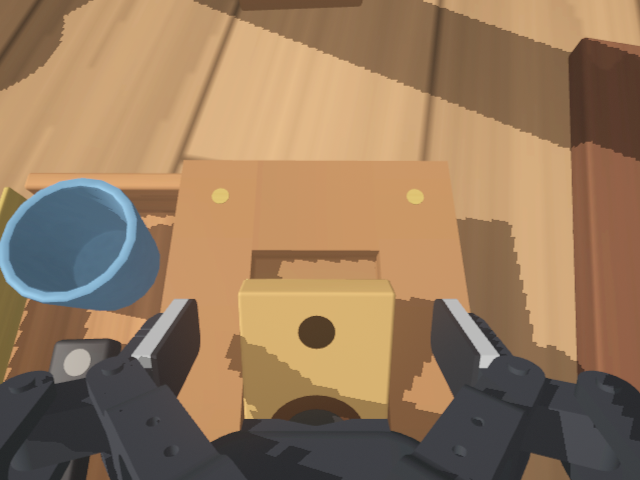

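>>> arm_command --deltas '[{"dx":0,"dy":0,"dz":0,"wx":0,"wy":0,"wz":0},{"dx":0,"dy":0,"dz":0,"wx":0,"wy":0,"wz":0},{"dx":0,"dy":0,"dz":0,"wx":0,"wy":0,"wz":0},{"dx":0,"dy":0,"dz":0,"wx":0,"wy":0,"wz":0},{"dx":0,"dy":0,"dz":0,"wx":0,"wy":0,"wz":0}]' --grip 0 --newtons 40

```text
time: 13.25
tool_pos: [0.5778, -0.1549, 0.0899]
tool_rot: [1.505, 1.82, -0.706]
wrist_force: [-0.2, -0.4, -0.3]
opening: 0.615
```

>>> arm_command --deltas '[{"dx":0,"dy":0,"dz":0,"wx":0,"wy":0,"wz":0},{"dx":0,"dy":0,"dz":0,"wx":0,"wy":0,"wz":0}]' --newtons 100

```text
time: 13.5
tool_pos: [0.5779, -0.1551, 0.0901]
tool_rot: [1.505, 1.819, -0.707]
wrist_force: [0.1, 0.3, -1.1]
opening: 0.603
```

```bash
python3 grasp.py 0; python3 -c "
from h import *
cv2.imwrite('pics/w11.png',arm.camera('wrist'))"
```

```text
t 13.5 pos [ 0.578 -0.155  0.09 ] q [-0.613  0.877  1.22   0.459  1.573 -0.931] F [ 0.055  0.293 -1.082] open 0.6025530301831824
axes x [-0.116  0.623 -0.774] y [0.982 0.19  0.006] z [ 0.151 -0.759 -0.633]
turn5deg [ 0.016  0.056 -0.073] shift now-axes [ 0.039 -0.025 -0.016] after-turn axes [ 0.039 -0.025 -0.016]
```

View pics/w11.png

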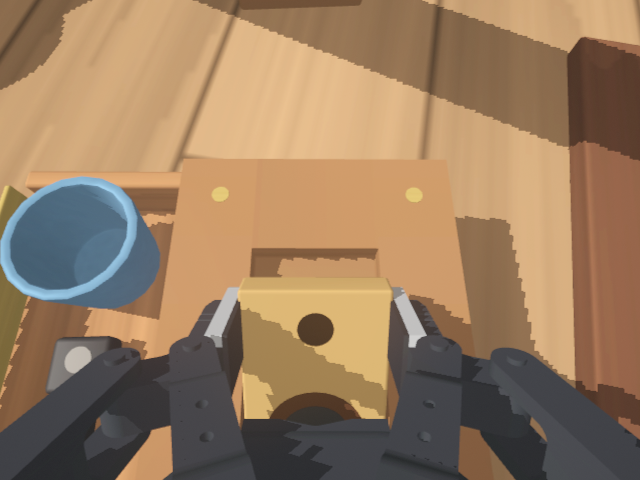

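The flange is gripped at an opening of 0.60 (≈52–54 mm), with the pads on both long sides. Now lift straight up (tool dx −0.77, dz −0.63 per unit).

>>> arm_command --deltas '[{"dx":-0.08,"dy":0,"dz":-0.06,"wx":0,"wy":0,"wz":0},{"dx":-0.15,"dy":0,"dz":-0.12,"wx":0,"wy":0,"wz":0},{"dx":-0.15,"dy":0,"dz":-0.12,"wx":0,"wy":0,"wz":0}]'

```text
time: 13.92
tool_pos: [0.5769, -0.155, 0.1132]
tool_rot: [1.506, 1.823, -0.709]
wrist_force: [0.5, -0.5, -5.0]
opening: 0.6
```

>>> arm_command --deltas '[{"dx":-0.25,"dy":0,"dz":-0.2,"wx":0,"wy":0,"wz":0},{"dx":-0.3,"dy":0,"dz":-0.24,"wx":0,"wy":0,"wz":0},{"dx":-0.3,"dy":0,"dz":-0.24,"wx":0,"wy":0,"wz":0},{"dx":-0.3,"dy":0,"dz":-0.24,"wx":0,"wy":0,"wz":0},{"dx":-0.3,"dy":0,"dz":-0.24,"wx":0,"wy":0,"wz":0},{"dx":-0.3,"dy":0,"dz":-0.24,"wx":0,"wy":0,"wz":0}]'

```text
time: 14.68
tool_pos: [0.5767, -0.1564, 0.2342]
tool_rot: [1.505, 1.822, -0.709]
wrist_force: [0.4, 0.0, -4.6]
opening: 0.609
```

```bash
python3 grasp.py 0; python3 -c "
from h import *
s=arm.read_state();np.savez('w12',p=s['tool_pos'],r=s['tool_rot'])
cv2.imwrite('pics/w12.png',arm.camera('wrist'));cv2.imwrite('pics/s12.png',cv2.resize(arm.camera('scene')[180:330,220:380],None,fx=4,fy=4))"
```

```text
t 14.675 pos [ 0.577 -0.156  0.234] q [-0.615  0.732  1.091  0.472  1.822 -0.808] F [ 0.357  0.004 -4.629] open 0.6086459670401638
axes x [-0.118  0.623 -0.773] y [0.982 0.191 0.003] z [ 0.149 -0.759 -0.634]
turn5deg [-0.     0.045 -0.044] shift now-axes [ 2.281 -0.007  1.794] after-turn axes [2.274 0.002 1.803]
```

View pics/w12.png

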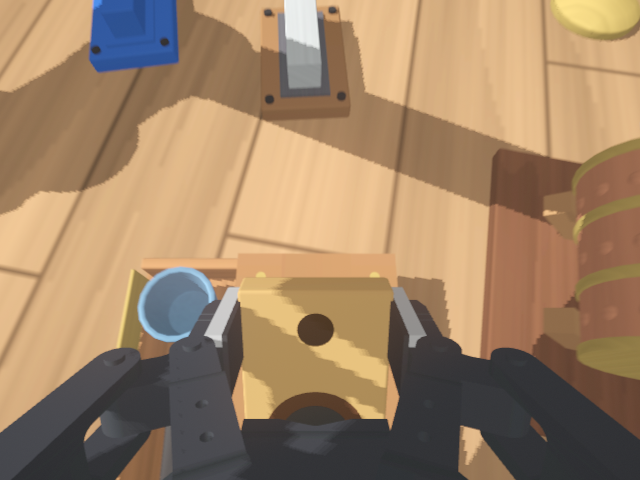

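View pics/s12.png

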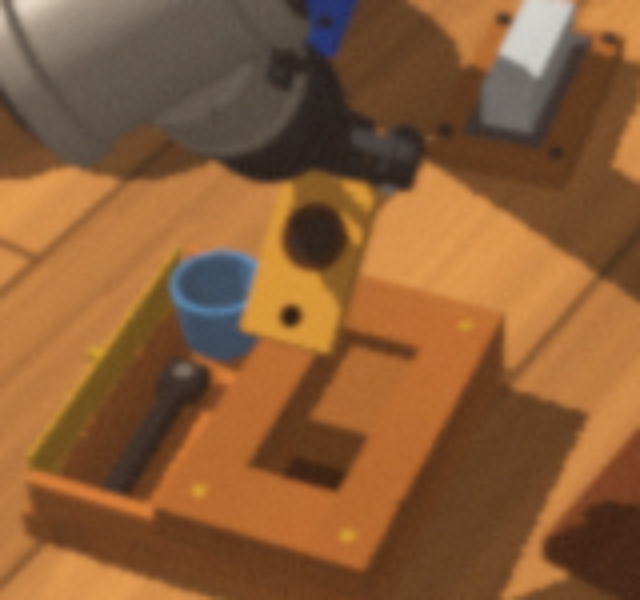

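The flange is clear and held without slip (4.6–5 N), and the riser can be seen in the +y half of the pocket. I'll check the in-hand pose against the wrist image, then level it.

```bash
cat > place.py <<'E'
from h import *
import sys
O=np.array([.015,0,.046])
Rt=Rtool(BY-90)
delta(BC+[0,0,float(sys.argv[1])]-Rt.apply(O),Rt)
E
python3 place.py .1
python3 - <<'E'
from h import *
d=np.load('w12.npz');c=arm.calibration('wrist');M=np.linalg.inv(c['hand_eye'])
pts=np.array([(.002,-.027,-.014),(.002,.027,-.014),(.002,0,.001),(.015,-.027,-.014),(.015,.027,-.014)])
q=pts@M[:3,:3].T+M[:3,3];q=q@c['intrinsics'].T;print(q[:,:2]/q[:,2:])
E
```

```text
t 14.775 pos [ 0.578 -0.157  0.236] q [-0.615  0.73   1.089  0.473  1.821 -0.809] F [ 0.082 -0.868 -5.132] open 0.6075251486876736
axes x [-0.115  0.621 -0.775] y [0.982 0.191 0.007] z [ 0.152 -0.76  -0.632]
turn5deg [-0.607 -7.83  -0.302] shift now-axes [ 5.977 -0.391 -5.42 ] after-turn axes [ 1.213  0.077 -7.986]
[[234.346 291.889]
 [393.442 292.004]
 [313.901 331.106]
 [241.229 276.724]
 [386.804 276.826]]
```

The rows agree within 2 px; the apparent width is a few px small, which fits bevelled edges. Levelling now.

>>> arm_command --deltas '[{"dx":0,"dy":0,"dz":0,"wx":-0.1,"wy":-1,"wz":-0.04},{"dx":0,"dy":0,"dz":0,"wx":-0.1,"wy":-1,"wz":-0.04},{"dx":0,"dy":0,"dz":0,"wx":-0.1,"wy":-1,"wz":-0.04},{"dx":0,"dy":0,"dz":0,"wx":-0.1,"wy":-1,"wz":-0.04},{"dx":0,"dy":0,"dz":0,"wx":-0.1,"wy":-1,"wz":-0.04},{"dx":0,"dy":0,"dz":0,"wx":-0.1,"wy":-1,"wz":-0.04},{"dx":0,"dy":0,"dz":0,"wx":0,"wy":-1,"wz":-0.04},{"dx":0,"dy":0,"dz":0,"wx":0,"wy":-0.6,"wz":0}]'

```text
time: 15.78
tool_pos: [0.5736, -0.1552, 0.2299]
tool_rot: [1.03, 1.33, -1.023]
wrist_force: [-0.5, -0.4, -5.3]
opening: 0.607
```

```bash
python3 place.py .1
```

```text
t 15.775 pos [ 0.574 -0.155  0.23 ] q [-0.397  0.493  1.352  0.008  1.309 -0.647] F [-0.469 -0.434 -5.294] open 0.6074112949833895
axes x [-0.008  0.012 -1.   ] y [ 0.969  0.246 -0.005] z [ 0.246 -0.969 -0.013]
turn5deg [-0.015 -0.151  0.057] shift now-axes [ 1.203  0.141 -7.919] after-turn axes [ 1.099  0.146 -7.934]
```

>>> arm_command --deltas '[{"dx":0,"dy":0.1,"dz":-0.5,"wx":0,"wy":-0.15,"wz":0.06},{"dx":0,"dy":0,"dz":-0.9,"wx":0,"wy":0,"wz":0},{"dx":0,"dy":0,"dz":-0.9,"wx":0,"wy":0,"wz":0},{"dx":0,"dy":0,"dz":-0.9,"wx":0,"wy":0,"wz":0},{"dx":0,"dy":0,"dz":-0.9,"wx":0,"wy":0,"wz":0},{"dx":0,"dy":0,"dz":-0.9,"wx":0,"wy":0,"wz":0},{"dx":0,"dy":0,"dz":-0.9,"wx":0,"wy":0,"wz":0},{"dx":0,"dy":0,"dz":-0.9,"wx":0,"wy":0,"wz":0}]'

```text
time: 16.77
tool_pos: [0.4866, 0.1867, 0.2269]
tool_rot: [1.03, 1.335, -1.036]
wrist_force: [0.5, 1.1, -5.6]
opening: 0.605
```

>>> arm_command --deltas '[{"dx":0,"dy":0,"dz":-0.8,"wx":0,"wy":0,"wz":0},{"dx":0,"dy":0,"dz":0,"wx":0,"wy":0,"wz":0},{"dx":0,"dy":0,"dz":0,"wx":0,"wy":0,"wz":0}]'

```text
time: 17.15
tool_pos: [0.4732, 0.2296, 0.226]
tool_rot: [1.025, 1.343, -1.036]
wrist_force: [0.1, -1.1, -5.9]
opening: 0.609
```

```bash
python3 place.py .03;python3 -c "
from h import *
s=arm.read_state();np.savez('w13',p=s['tool_pos'],r=s['tool_rot'])
cv2.imwrite('pics/w13.png',arm.camera('wrist'));cv2.imwrite('pics/s13.png',cv2.resize(arm.camera('scene')[130:240,280:420],None,fx=5,fy=5));cv2.imwrite('pics/t13.png',cv2.resize(arm.camera('top')[180:290,180:310],None,fx=5,fy=5))"
```

```text
t 17.15 pos [0.473 0.23  0.226] q [0.296 0.377 1.551 0.019 1.235 0.044] F [ 0.076 -1.129 -5.88 ] open 0.6092036162812228
axes x [-0.025  0.011 -1.   ] y [ 0.97   0.243 -0.022] z [ 0.243 -0.97  -0.017]
turn5deg [-0.048 -0.191  0.248] shift now-axes [2.414 0.242 0.058] after-turn axes [2.419 0.189 0.018]
```

View pics/w13.png

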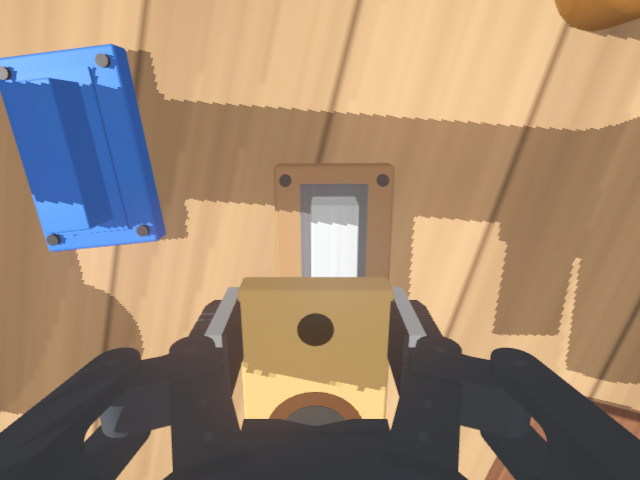

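View pics/s13.png

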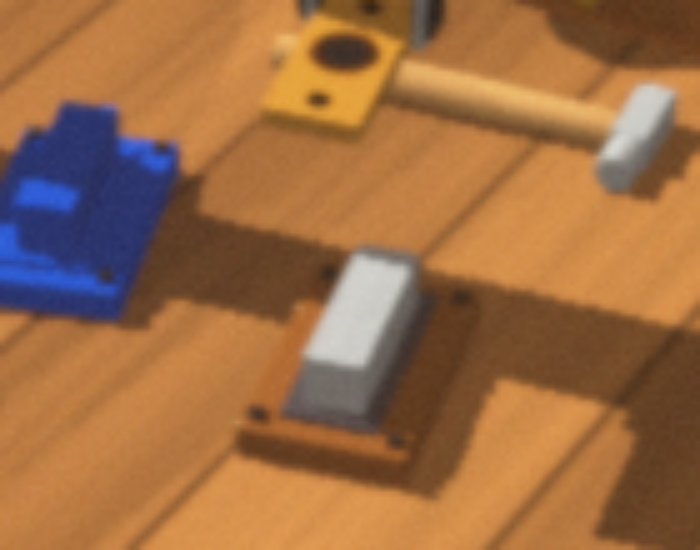

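View pics/t13.png

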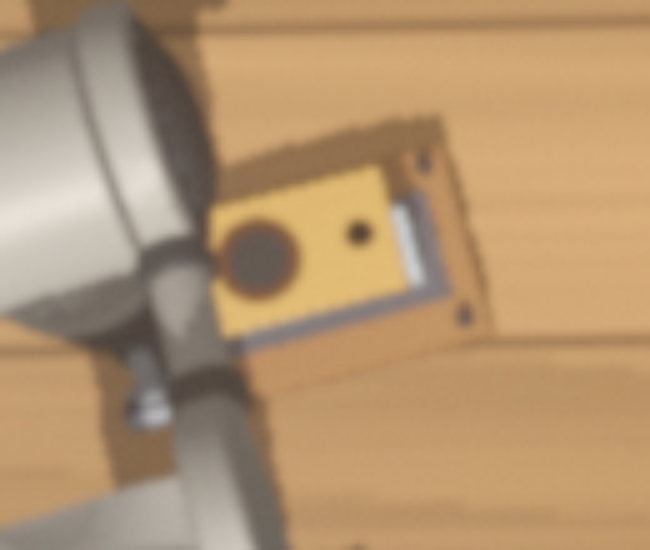

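The wrist view shows the flange held level above the bar (310–357 columns at row 198) and the plinth bolts at (285,180) and (383,180). The top view shows them nearly aligned. I'll refine the block's pose from its four plinth bolts.

```bash
python3 - <<'E'
from h import *
T=P("top");S=P("scene")
bt=unc([(140,217),(557,100),(622,345),(203,465)],8,195,200)   # +x+y, +x-y, -x-y, -x+y
bs=unc([(458,195),(352,427),(133,382),(245,157)],8,315,165)
X=tri(T,bt,S,bs);print(X)
for q in(X,onz(T,bt,.022),onz(S,bs,.022)):
    d=q[0]+q[3]-q[1]-q[2];e=q[0]+q[1]-q[2]-q[3]
    print(q.mean(0),np.degrees(np.arctan2(-d[0],d[1])),np.degrees(np.arctan2(e[1],e[0])),np.linalg.norm(d)/2,np.linalg.norm(e)/2)
d=np.load('w13.npz');W=wristP(d['p'],d['r'])
print(onz(W,[(285,180),(383,180)],.022), onz(W,[(310,197),(357,197)],.06))
E
python3 - <<'E'
import cv2
t=cv2.imread("pics/w13.png")
cv2.imwrite("pics/w13c.png",cv2.resize(t[150:290,260:410],None,fx=5,fy=4.9*1.02,interpolation=cv2.INTER_CUBIC)[:600])
E
```

```text
[[0.516 0.263 0.025]
 [0.55  0.132 0.024]
 [0.473 0.112 0.024]
 [0.438 0.243 0.024]]
[0.495 0.188 0.024] 14.737173752181231 13.98729295932032 0.13570106061484596 0.08003986807196731
[0.495 0.188 0.022] 14.74455436111745 14.109344059070228 0.13593407112226658 0.08041481949833879
[0.493 0.19  0.022] 14.788110302676847 14.657495544747004 0.13689909494839161 0.0797878603381058
[[0.44  0.245 0.022]
 [0.518 0.265 0.022]] [[0.463 0.243 0.06 ]
 [0.496 0.252 0.06 ]]
```

View pics/w13c.png

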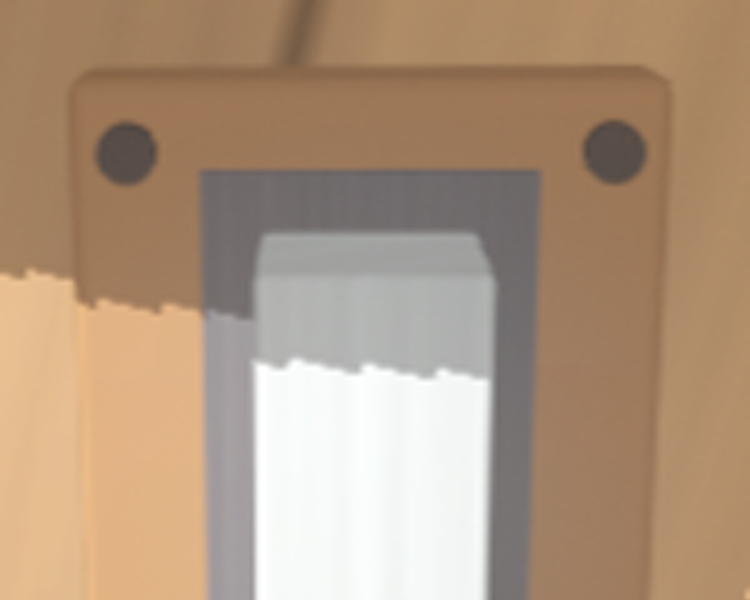

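```bash
cat >> h.py <<'E'
BC=np.array([.4945,.1873,.06]);BY=14.5
E
python3 place.py .02
python3 - <<'E'
from h import *
d=np.load('w13.npz');W=wristP(d['p'],d['r'])
q=onz(W,[(311.0,204.9),(358.6,204.9)],.06); print(q, np.linalg.norm(q[1]-q[0]), q.mean(0)-.055*fey(BY))
q=onz(W,unc([(126,153),(614,152)],5,260,150),.022); print(q, q.mean(0)-.068*fey(BY),np.degrees(np.arctan2(*(q[1]-q[0])[[1,0]])))
E
```

```text
t 17.3 pos [0.474 0.229 0.226] q [0.295 0.377 1.55  0.019 1.234 0.044] F [ 0.968 -0.223 -5.287] open 0.6043372492850997
axes x [-0.024  0.011 -1.   ] y [ 0.97   0.241 -0.021] z [ 0.241 -0.97  -0.017]
turn5deg [-0.107 -0.19   0.238] shift now-axes [2.619 0.246 0.031] after-turn axes [ 2.624  0.191 -0.01 ]
[[0.465 0.238 0.06 ]
 [0.499 0.247 0.06 ]] 0.0352009153343049 [0.496 0.189 0.06 ]
[[0.44  0.245 0.022]
 [0.517 0.265 0.022]] [0.495 0.189 0.022] 14.41829931312506
```

Everything agrees: block centre (0.495,0.188), yaw 14.5°. I'll correct the tilt and descend to 20 mm above it.

>>> arm_command --deltas '[{"dx":0.1,"dy":0.19,"dz":0,"wx":-0.1,"wy":-0.19,"wz":0.24},{"dx":0.4,"dy":0,"dz":0,"wx":0,"wy":0,"wz":0},{"dx":0.5,"dy":0,"dz":0,"wx":0,"wy":0,"wz":0},{"dx":0.5,"dy":0,"dz":0,"wx":0,"wy":0,"wz":0},{"dx":0.5,"dy":0,"dz":0,"wx":0,"wy":0,"wz":0},{"dx":0.4,"dy":0,"dz":0,"wx":0,"wy":0,"wz":0},{"dx":0.1,"dy":0,"dz":0,"wx":0,"wy":0,"wz":0},{"dx":0,"dy":0,"dz":0,"wx":0,"wy":0,"wz":0}]'

```text
time: 18.3
tool_pos: [0.4897, 0.2278, 0.0964]
tool_rot: [1.028, 1.307, -1.019]
wrist_force: [0.3, -0.3, -4.5]
opening: 0.609
```

```bash
python3 place.py 0;python3 -c "
from h import *
s=arm.read_state();np.savez('w14',p=s['tool_pos'],r=s['tool_rot'])
cv2.imwrite('pics/w14.png',arm.camera('wrist'));cv2.imwrite('pics/s14.png',cv2.resize(arm.camera('scene')[150:240,310:400],None,fx=7,fy=6.6))"
```

```text
t 18.3 pos [0.49  0.228 0.096] q [ 0.296  0.54   1.689 -0.006  0.903  0.052] F [ 0.288 -0.306 -4.521] open 0.6091899221147619
axes x [ 0.01  -0.002 -1.   ] y [0.969 0.245 0.01 ] z [ 0.245 -0.97   0.004]
turn5deg [-0.063  0.049 -0.11 ] shift now-axes [ 0.427 -0.115 -0.112] after-turn axes [ 0.428 -0.111 -0.111]
```

View pics/w14.png

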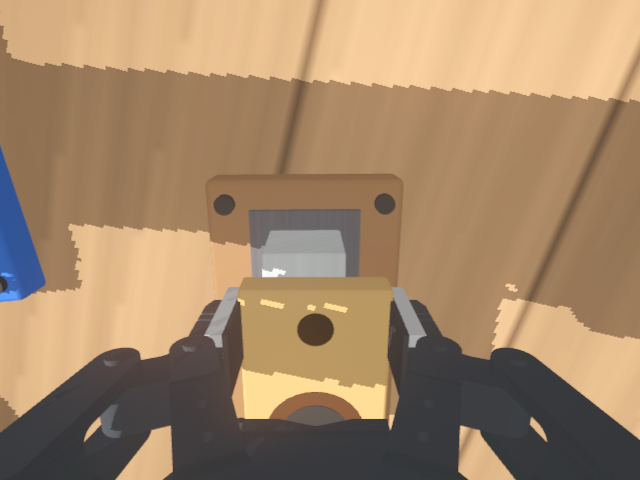

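View pics/s14.png

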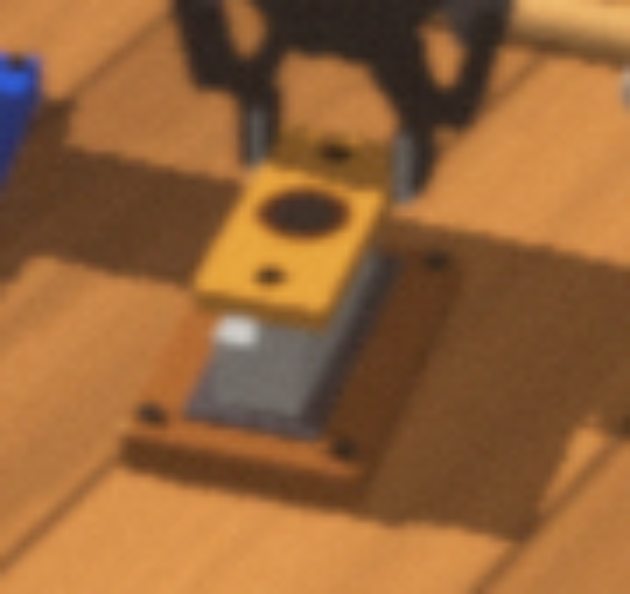

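The wrist view has the bar centre at column ~304.5 and the flange at 316, so the offset is −5 mm, matching the computed −5.5. I'll correct that.

>>> arm_command --deltas '[{"dx":0,"dy":-0.11,"dz":-0.11,"wx":-0.06,"wy":0.05,"wz":-0.11},{"dx":0.1,"dy":0,"dz":0,"wx":0,"wy":0,"wz":0},{"dx":0.1,"dy":0,"dz":0,"wx":0,"wy":0,"wz":0},{"dx":0,"dy":0,"dz":0,"wx":0,"wy":0,"wz":0}]'

```text
time: 18.9
tool_pos: [0.4835, 0.2327, 0.0881]
tool_rot: [1.023, 1.317, -1.017]
wrist_force: [0.0, 0.1, -5.3]
opening: 0.609
```

```bash
python3 place.py 0;python3 -c "
from h import *
s=arm.read_state();np.savez('w15',p=s['tool_pos'],r=s['tool_rot'])
im=arm.camera('wrist');cv2.imwrite('pics/w15.png',cv2.resize(im[160:360,190:420],None,fx=3.4,fy=3))
W=wristP(s['tool_pos'],s['tool_rot']);a=np.radians(BY);ex=np.array([np.cos(a),np.sin(a),0]);ey=fey(BY)
print('bar corners pred',proj(W,[BC-.018*ex+.055*ey,BC+.018*ex+.055*ey]))
"
```

```text
t 18.9 pos [0.484 0.233 0.088] q [0.306 0.549 1.702 0.    0.886 0.051] F [ 0.044  0.121 -5.329] open 0.6089019820628706
axes x [ 0.004  0.002 -1.   ] y [0.968 0.251 0.004] z [ 0.251 -0.968 -0.001]
turn5deg [ 0.009 -0.007 -0.045] shift now-axes [ 0.261 -0.016  0.015] after-turn axes [ 0.261 -0.015  0.015]
bar corners pred [[267.405 278.08 ]
 [356.197 278.079]]
```

View pics/w15.png

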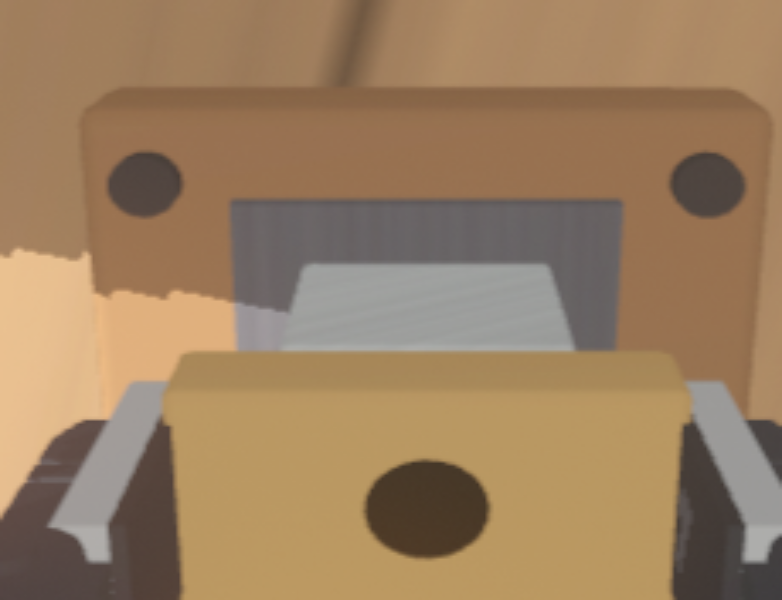

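It's laterally centred (bar 281–575, flange 165–690 in the crop, both centred at ~428) and parallel. Lowering gently.

>>> arm_command --deltas '[{"dx":0.08,"dy":-0.01,"dz":0.015,"wx":0,"wy":0,"wz":-0.04},{"dx":0.08,"dy":0,"dz":0,"wx":0,"wy":0,"wz":0},{"dx":0.04,"dy":0,"dz":0,"wx":0,"wy":0,"wz":0},{"dx":0.02,"dy":0,"dz":0,"wx":0,"wy":0,"wz":0}]'

```text
time: 19.45
tool_pos: [0.4837, 0.2318, 0.0765]
tool_rot: [1.021, 1.318, -1.02]
wrist_force: [-0.0, 0.6, -3.7]
opening: 0.605
```

```bash
python3 place.py 0
```

```text
t 19.45 pos [0.484 0.232 0.077] q [0.304 0.567 1.71  0.001 0.863 0.05 ] F [-0.026  0.559 -3.74 ] open 0.605193656364973
axes x [ 0.001  0.001 -1.   ] y [0.968 0.251 0.001] z [ 0.251 -0.968 -0.001]
turn5deg [ 0.006 -0.006 -0.01 ] shift now-axes [ 0.03  -0.013 -0.004] after-turn axes [ 0.03  -0.013 -0.004]
```

>>> arm_command --deltas '[{"dx":0.02,"dy":-0.01,"dz":0,"wx":0,"wy":0,"wz":0}]'

```text
time: 19.58
tool_pos: [0.4836, 0.2318, 0.0757]
tool_rot: [1.022, 1.318, -1.019]
wrist_force: [-0.2, 1.2, 1.5]
opening: 0.602
```

>>> arm_command --deltas '[{"dx":0.02,"dy":0,"dz":0,"wx":0,"wy":0,"wz":0}]'

```text
time: 19.7
tool_pos: [0.4836, 0.2318, 0.0756]
tool_rot: [1.022, 1.318, -1.018]
wrist_force: [-4.9, -2.2, 10.6]
opening: 0.603
```

>>> arm_command --deltas '[{"dx":0.02,"dy":0,"dz":0,"wx":0,"wy":0,"wz":0}]'

```text
time: 19.82
tool_pos: [0.4836, 0.2318, 0.0757]
tool_rot: [1.022, 1.317, -1.018]
wrist_force: [-2.4, -0.9, 4.9]
opening: 0.603
```

```bash
python3 -c "
from h import *
cv2.imwrite('pics/s16.png',cv2.resize(arm.camera('scene')[150:240,310:400],None,fx=7,fy=6.6,interpolation=cv2.INTER_CUBIC))
cv2.imwrite('pics/w16.png',arm.camera('wrist'))
cv2.imwrite('pics/t16.png',cv2.resize(arm.camera('top')[190:280,190:300],None,fx=7,fy=6.6,interpolation=cv2.INTER_CUBIC))"
```

```text
(no output)
```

View pics/s16.png

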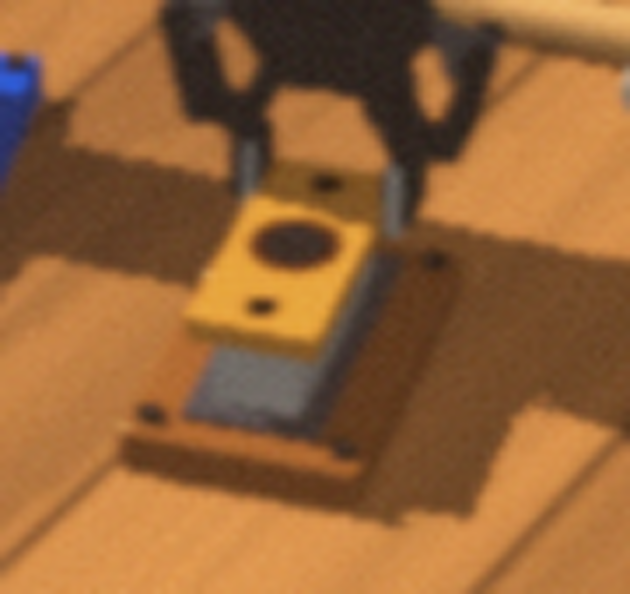

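View pics/t16.png

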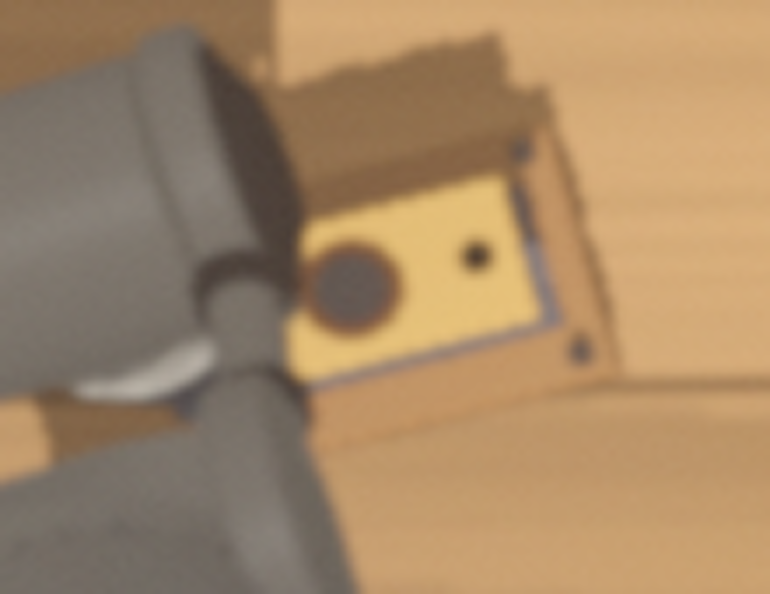

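Run:
```python
from h import *
T=P("top");S=P("scene")
u=lambda l,x0,y0:(np.float64(l)+.5)/[7,6.6]-.5+[x0,y0]
sp=u([(296,243),(262,306),(327,183)],310,150);tp=u([(352,287),(477,257)],190,190)
a=np.radians(BY);ex=np.array([np.cos(a),np.sin(a),0]);ey=fey(BY)
for n,q in(("scene",onz(S,sp,.073)),("top",onz(T,tp,.073)),("tri",tri(T,tp,S,sp[:2]))):
    print(n,q); m=(q-BC); print("  block x,y mm:",np.c_[m@ex,m@ey]*1000)
```

```text
scene [[0.493 0.188 0.073]
 [0.505 0.144 0.073]
 [0.482 0.231 0.073]]
  block x,y mm: [[ -0.934   0.754]
 [ -1.148 -44.637]
 [ -1.254  45.495]]
top [[0.494 0.187 0.073]
 [0.504 0.143 0.073]]
  block x,y mm: [[ -0.328  -0.607]
 [ -1.348 -45.116]]
tri [[0.494 0.186 0.074]
 [0.505 0.143 0.073]]
  block x,y mm: [[ -0.492  -0.742]
 [ -1.203 -45.06 ]]
```

It's centred within ~1 mm, with both ends at 73–74 mm, so it's flat. Releasing and backing straight up.

>>> arm_command --deltas '[{"dx":0,"dy":0,"dz":0,"wx":0,"wy":0,"wz":0},{"dx":0,"dy":0,"dz":0,"wx":0,"wy":0,"wz":0},{"dx":0,"dy":0,"dz":0,"wx":0,"wy":0,"wz":0},{"dx":0,"dy":0,"dz":0,"wx":0,"wy":0,"wz":0}]' --grip 1

```text
time: 20.48
tool_pos: [0.485, 0.2321, 0.0767]
tool_rot: [1.024, 1.315, -1.015]
wrist_force: [-1.0, -0.5, 0.3]
opening: 0.996
```

>>> arm_command --deltas '[{"dx":-0.1,"dy":0,"dz":0,"wx":0,"wy":0,"wz":0},{"dx":-0.3,"dy":0,"dz":0,"wx":0,"wy":0,"wz":0},{"dx":-0.6,"dy":0,"dz":0,"wx":0,"wy":0,"wz":0},{"dx":-0.7,"dy":0,"dz":0,"wx":0,"wy":0,"wz":0},{"dx":-0.7,"dy":0,"dz":0,"wx":0,"wy":0,"wz":0},{"dx":-0.5,"dy":0,"dz":0,"wx":0,"wy":0,"wz":0},{"dx":0,"dy":0,"dz":-0.8,"wx":0,"wy":0,"wz":0},{"dx":0,"dy":0,"dz":-0.9,"wx":0,"wy":0,"wz":0}]'

```text
time: 21.48
tool_pos: [0.4639, 0.3137, 0.2346]
tool_rot: [1.032, 1.308, -1.013]
wrist_force: [1.1, 0.7, 0.3]
opening: 0.995
```

>>> arm_command --deltas '[{"dx":0,"dy":0,"dz":-0.9,"wx":0,"wy":0,"wz":0},{"dx":0,"dy":0,"dz":-0.6,"wx":0,"wy":0,"wz":0},{"dx":0,"dy":0,"dz":0,"wx":0,"wy":0,"wz":0},{"dx":0,"dy":0,"dz":0,"wx":0,"wy":0,"wz":0}]'

```text
time: 21.98
tool_pos: [0.4436, 0.3905, 0.2394]
tool_rot: [1.034, 1.308, -1.006]
wrist_force: [0.0, -0.4, 0.6]
opening: 1.0
```

```bash
python3 -c "
from h import *
s=arm.read_state();print(s['tool_pos'],s['wrist_force'],s['time'])
i=arm.camera('scene');j=arm.camera('top');cv2.imwrite('pics/s17f.png',i);cv2.imwrite('pics/t17f.png',j)
cv2.imwrite('pics/s17.png',cv2.resize(i[150:240,310:400],None,fx=7,fy=6.6,interpolation=cv2.INTER_CUBIC))
cv2.imwrite('pics/t17.png',cv2.resize(j[190:280,190:300],None,fx=7,fy=6.6,interpolation=cv2.INTER_CUBIC))"
```

```text
[0.444 0.391 0.239] [ 0.041 -0.36   0.56 ] 21.975
```

View pics/s17f.png

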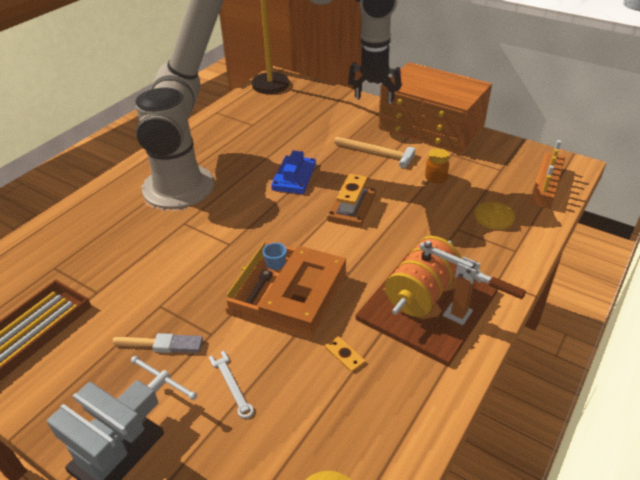

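View pics/s17.png

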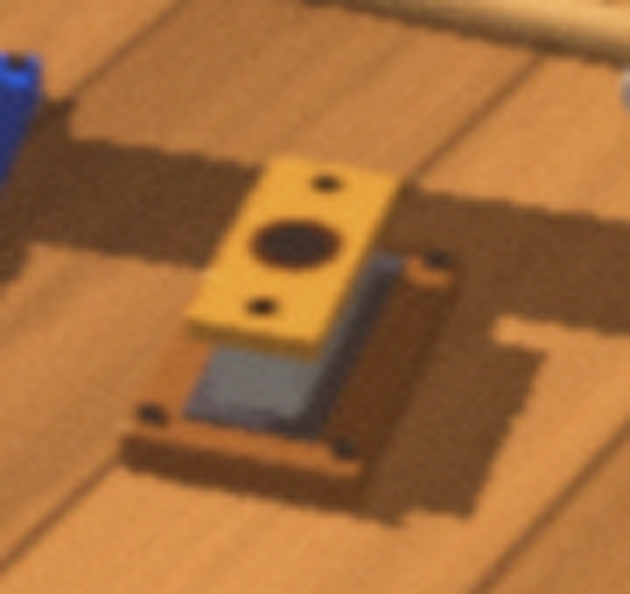

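View pics/t17.png

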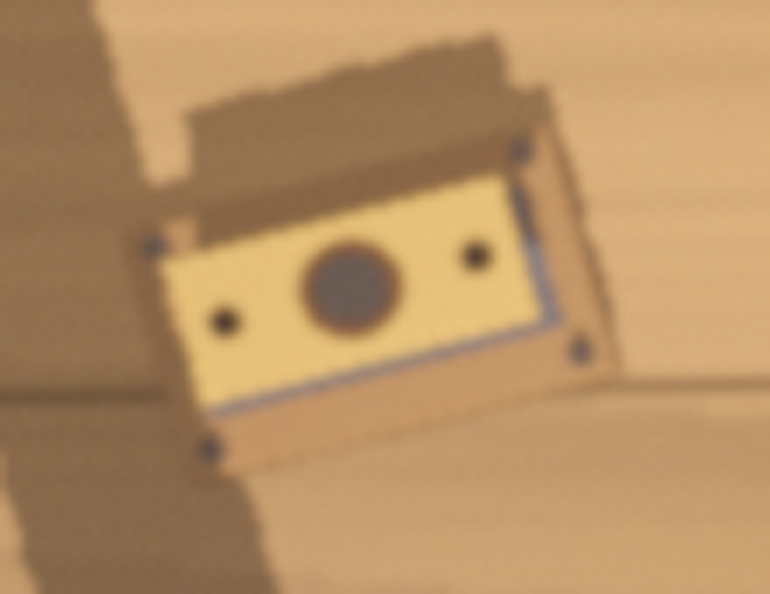

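View pics/t17f.png

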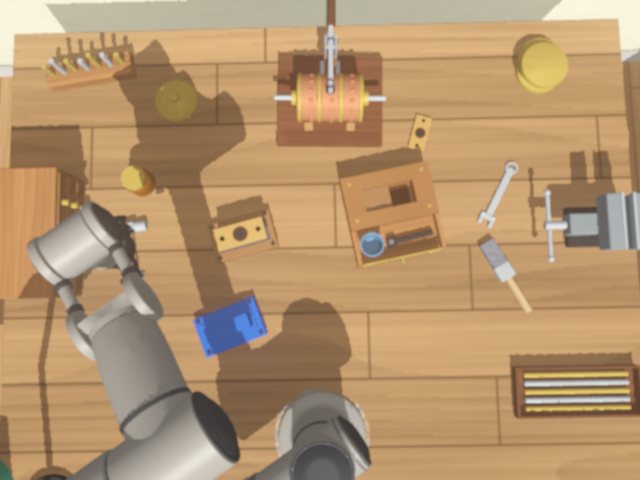

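The flange lies on the bar, bush side up, with the gate shut and the other things in place. One last check of it against the block's bolts in the same picture.

Run:
```python
from h import *
T=P("top");S=P("scene")
u=lambda l,x0,y0:(np.float64(l)+.5)/[7,6.6]-.5+[x0,y0]
b=onz(T,u([(152,246),(518,151),(580,350),(209,449)],190,190),.022)
h=onz(T,u([(225,322),(477,257),(352,287)],190,190),.073)
d=b[0]+b[3]-b[1]-b[2];yb=np.degrees(np.arctan2(-d[0],d[1]));e=h[0]-h[1]
print(b.mean(0),yb,h.mean(0),np.degrees(np.arctan2(-e[0],e[1])))
m=h.mean(0)-b.mean(0);print(m@fey(yb),m@fey(yb-90))
print("heights",tri(T,u([(225,322),(477,257),(352,287)],190,190),S,u([(327,183),(262,306),(296,243)],310,150)))
```

```text
[0.495 0.189 0.022] 14.513212646512017 [0.494 0.187 0.073] 14.215253067355976
-0.002042959932542809 -0.0016763074638763134
heights [[0.482 0.231 0.073]
 [0.505 0.143 0.073]
 [0.494 0.186 0.074]]
```

```bash
python3 -c "
from rig import arm
print(arm.sign_off())"
```

```text
the job is handed in; nothing more can be done
None
```

The bronze hub flange is lying flat on the steel riveting block, bush side up and lengthwise. I handed the job in at about 22 s of the 56 s allowed.

**What I did:**
- I pressed the +y end first. It did not give, taking 15–24 N at 63 mm.
- I pressed the -y end next, and it gave at under 1 N. I pushed it down until the flange stayed leaning at about 39.6°, with the raised edge about 34 mm above the deck, and let go.
- I gripped the raised end along the flange's normal, lifted it clear, levelled it and lowered it onto the bar until it touched. Then I opened the gripper and backed the arm well away.

**Last checks:**
- **Flat:** the two bolt holes and the bush all measure 73–74 mm high; it should be 73.
- **Lengthwise:** the flange's yaw is 14.2° against the block's 14.5°.
- **Centred:** it is within about 1 mm of the bar's top face as first measured. Checked against the plinth bolts in the last top picture, it is about 2 mm off in each direction. That is roughly the calibration error, so I left it.
- **Surroundings:** the gate looks shut, and the pin, cup and look-alikes look unmoved in the scene and top pictures. The arm partly hides the hammer in the top picture, but the scene picture shows it in place.

**Disagreement:** the wrist camera alone read the leaning flange 4–6 mm too low, so I used a fit over all three cameras for the grasp.

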